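Part the press-fit gearbox halves with a wedge

ROBOT

A 6-joint arm with a two-finger parallel gripper is mounted at the origin on the work surface; the furniture and walls round the work are solid. World frame = base frame: x ahead of the robot, y to its left, z up, the work surface at z = 0. Lengths are in m, angles in degrees, forces in N, time in s.
With the tool pointing down it reaches from about 0.4 to 0.825 m from the base axis. Payload 7 kg.
Tool frame: the origin (TCP) lies midway between the tips of the shut fingers; the grasp point (between the pads) lies r.grip_depth behind it (r.grip_depth is the distance from the TCP to the grasp point, in m); z points along the fingers, y is the direction in which the jaws open and shut (so a half turn about z gives the same grasp; the last joint's range is limited). The gripper opens to 88 mm and grips with 3 to 60 N. Pads are 19 mm wide; open, the fingers measure 130 mm over their backs; the gripper's body (78 mm by 193 mm) begins 47 mm behind the grasp point.
Start: joints at [82.741, 20.546, 0.682, 0, -70.136, -16.507], TCP at [0.272, 0.618, 0.227] pointing down, gripper open.
Joint ranges: [-176.03, 176.03], [-82.01, 121.73], [-58.28, 71.71], [-173.87, 95.51], [-174.79, -0.11], [-173.66, 173.66]. Speed limits (degrees/s): [136.94, 136.94, 172.46, 180, 180, 180].

INTERFACE

Orientations are given as [roll, pitch, yaw] about the fixed x, y, z axes, in that order (R = Rz(yaw) Ry(pitch) Rx(roll)).
In Python, from plant import r, imaging, close_job gives the robot as it stands.
- The arm moves only by the tool step_arm, never from a script. Its argument "commands" is a list of rows, each a list of 2 entries, a list of its own where there are three numbers: the shift along the tool's x, y, z in mm, then the turn about the tool's z in degrees. In form: [[[x, y, z], twist], ...]. A call has 1 to 20 rows; each row shifts and turns the commanded pose from where the row before left it, along the tool's axes as they then stand; what a row does not reach is not made up. A row lasts 1/8 s, in which the tool goes at most 62.5 mm and 10.7 degrees, less where a joint would pass 70% of its speed; a pose out of reach is approached as far as the arm can. A call with a gripper value outside its range is refused whole. "gripper" is the closure, from 0 (fully open) to 1 (shut), set as the call begins (left out, the last holds). The fingers move at their own pace and stop on an object; "grip_force" is the grip in N (left out, the last holds). Time passes only in rows, so rows that do not move let the fingers close. It gives the time, the measured TCP pose, the force and the opening at its end, in the units of the state.
- r.get_state(): the state, without advancing time (a new reading comes with each control period).
- imaging.capture(name): name is "scene" or "top" or "wrist"; returns a dict with "img" (400x640x3 uint8, red, green, blue), "z_map" (400x640 float32, m along the optical axis (not along the pixel's ray), 0 where there is no reading), "vfov" (degrees; the focal length in pixels is half the picture's height over the tangent of half this angle, whatever the lens; pixels are square), "cx", "cy" (the principal point, pixels), "extrinsics" (4x4, takes a point from camera to world coordinates); the wrist camera has in their place "T_tool_cam" (4x4, takes a point from camera to tool coordinates, whose origin is the TCP and whose axes are the flange's). Camera axes: x right, y down, z forward; pixel columns grow to the right and rows downward; lengths in m; the calibration is good to about 2 mm. The wrist camera is an equidistant fisheye: a pixel r from the principal point sees the ray r / f radians off the axis. A picture is of the moment at which its call begins: read the wrist's pose just before it.
- close_job(): hands the job in, once; it reports no verdict.
The state is a dict: "time_s": time; "joints": joint angles; "qd": joint speeds; "joint_torque": joint torques, N m; "tcp_pos": TCP position; "eef_rot": TCP orientation; "contact_force": force on the tool from outside, world axes, zero at the start; "moment": the same for the moment, N m; "gripper_width": finger opening in m.
Only numpy, scipy, OpenCV 4.12 (cv2) and the standard library are available. Lean on these libraries where they do the work, as an engineer would, in place of code of your own. Each camera call takes 0.05 s, during which the arm holds its last target.

TASK

Take the orange-handled wedge from its rack and part the two press-fit halves of the grey gearbox housing with it: push the blade down, flat face against the grey half, into the two pry slots by turns in small bites so that the green half comes off evenly and never gets badly askew. Finish by pressing the blade down until it just meets the soft buffer at the bottom of the slot with the red dot, then likewise in the slot with the blue dot, feeling for the buffers and not forcing anything. Hang the wedge back in its rack; move the housing with nothing but the wedge and leave the loose ink pots alone.

Things in the scene. Friction and masses are not known exactly. Their poses are not given: they have to be found in the camera images.
- housing: Split gearbox housing fixed to the table on a steel plate 200 x 135 x 8 mm; origin: centre of the plate's underside. x runs along the seam towards the red slot, y is the way the cover comes off. Grey half: 150 mm along x, y -42 to 0, does not move. Both halves end 78 mm above the table. Over 30 N between wedge and housing is forcing it; the robot itself must not touch it
- slot_red (a point): on the top edge of the grey half's seam face, mid-length of the pry slot by the red dot: housing x = +52 mm, 78 mm above the table; axes as the housing's. The slot is 4.5 mm wide (y) when shut and widens as the halves part, 39 mm long (x), open at top and outer end, no chamfer
- slot_blue (a point): the same point at the other pry slot, by the blue dot: housing x = -52 mm
- cover_red (a point): on the green cover (150 x 42 mm), top edge of the red slot's other wall. Its y in slot_red's frame is the gap: 4.5 to 6 mm at the start, at least 7.5 at the end. The cover sits on dowels at housing x = +-52 mm, each with 7 N of friction; pushed at one end it swings about the far dowel and stays. Over 0.035 rad askew (gaps 3.6 mm different) is too much. Axes: the cover's
- cover_blue (a point): the same on the cover at the blue slot
- stop_red: sprung rubber buffer in the red slot; this origin is at table level under the slot and tells nothing of the buffer's height. Its top is out of sight, 31 to 37 mm below the slot's mouth, different each time and in each slot. Once met it adds about 4 N per mm. A light press is 4 to 16 N, held about 0.3 s; more crushes it
- stop_blue: the buffer in the blue slot, likewise, with its own hidden depth
- wedge_grip (a point): the wedge, where to grip it: orange handle 26 mm (its x) by 24 mm (its y), 60 mm tall. 85 mm above the blade's tip, 27 mm above the top of the black guard (42 x 36 x 6 mm), 33 mm below the handle's end. z up along the tool, x along the blade's breadth, y from flat to sloped face; a white stripe marks the flat side (-y). 0.1 to 0.16 kg. To pry, turn these axes as the housing's
- wedge_tip (a point): middle of the blade's end, at the edge of the flat face, 7.5 mm to -y of the handle's middle. Smooth steel blade 20 to 22 mm broad, 52 mm long; the flat face is upright, the other slopes: 2 mm thick at the tip, 0.25 mm more per mm up, 15 mm at the guard. In a slot it goes down against a steady 1 to 8 N while it opens the gap, pushed sideways with about 6 N
- rack_slot (a point): timber rack, a fixed block 100 x 85 x 60 mm: centre of the slot's mouth in its top, 60 mm above the table. The slot, right through, is 31 mm along the rack's x, 24 mm along its y. The wedge hangs upright in it, guard on the block's top, tip 8 mm above the table, its axes as the rack's
- wedge: the wedge again: its origin is on the handle's axis at the height of the tip, 85 mm below wedge_grip
- pot_blue: loose ink pot with blue lid, 58 x 58 x 64 mm, a bystander; origin at the centre of its underside
- pot_purple: loose ink pot with purple lid, 63 x 63 x 58 mm, a bystander; origin at the centre of its underside

How it is judged:
By the outcome, as a careful person would: the job done as asked, in the order asked, and still so for the second after the job is handed in, with the robot touching nothing.
It also fails if it takes over 70 s, if anything falls off the work surface, if the arm or the gripper's body presses on something with over 40 N, if the wrist force passes 120 N, or if a joint passes its speed limit or range.

## Working session

There is one attempt and no reset: what is moved stays moved. The work goes in short steps, Python scripts to look and compute and a tool call to move; the robot and the scene stay as the last step left them, time stands still between calls to the robot, and variables do not carry over. Pictures are saved under pics/ and viewed, and the job is handed in when it is done.

Besides the shell and the picture viewer there is one more tool, called after "Call:" as a command line: name --argument value ..., lists and objects as JSON in quotes. step_arm: Moves the arm, as the interface text tells. Its arguments: {"type":"object","properties":{"commands":{"type":"array","items":{"type":"array"}},"gripper":{"type":"number"},"grip_force":{"type":"number"}},"required":["commands"]}

```bash
ls; mkdir -p pics; python3 - <<'E'
from plant import r, imaging
import cv2
print(r.get_state(), r.grip_depth)
for n in ("scene","top","wrist"):
    c=imaging.capture(n); cv2.imwrite(f"pics/{n}0.png",c["img"][:,:,::-1])
    print(n,{k:v for k,v in c.items() if k not in("img","z_map")})
E
```

```text
pics
{'time_s': 0.0, 'joints': array([ 8.27400255e+01,  2.05910788e+01,  6.31979455e-01, -1.99820057e-02,
       -7.01356985e+01, -1.65060945e+01]), 'qd': array([-0.03574776, -0.01653765,  0.02290777,  0.05869109, -0.10239518,
       -0.09428961]), 'joint_torque': array([ 4.60474203e-04, -5.82712519e+01,  2.93043101e+01,  6.99726105e+00,
        6.83893843e-03, -1.48835288e-04]), 'tcp_pos': array([0.27186217, 0.6172796 , 0.22561352]), 'eef_rot': array([ 1.79903771e+02, -8.92621466e-03, -2.37728667e+01]), 'contact_force': array([-0.71215156, -0.38828012, -0.40902569]), 'moment': array([ 0.04419101, -0.02738083,  0.00097362]), 'gripper_width': 0.08766381413079377} 0.0188
scene {'vfov': 43.84936547267246, 'cx': 328.634255079418, 'cy': 197.5287947255953, 'extrinsics': array([[ 0.956355  , -0.21680249,  0.19591274,  0.25433862],
       [-0.29220151, -0.71378013,  0.6365031 , -0.87371792],
       [ 0.00184317, -0.66596892, -0.74597721,  1.05117743],
       [ 0.        ,  0.        ,  0.        ,  1.        ]])}
top {'vfov': 46.42996579603608, 'cx': 318.83707489724134, 'cy': 200.12347324278494, 'extrinsics': array([[-0.01286771, -0.99812693,  0.05980842,  0.44226829],
       [-0.99989491,  0.01244497, -0.00743532, -0.04517267],
       [ 0.00667708, -0.05989781, -0.99818218,  1.20428271],
       [ 0.        ,  0.        ,  0.        ,  1.        ]])}
wrist {'vfov': 65.70646984690485, 'cx': 319.9404846517973, 'cy': 195.048291694054, 'T_tool_cam': array([[ 2.52330743e-04, -9.60024519e-01, -2.79915809e-01,
         7.51897511e-02],
       [ 9.99999918e-01,  3.30803140e-04, -2.33100100e-04,
         9.68733754e-04],
       [ 3.16378839e-04, -2.79915727e-01,  9.60024523e-01,
        -1.58145093e-01],
       [ 0.00000000e+00,  0.00000000e+00,  0.00000000e+00,
         1.00000000e+00]])}
```

View pics/scene0.png

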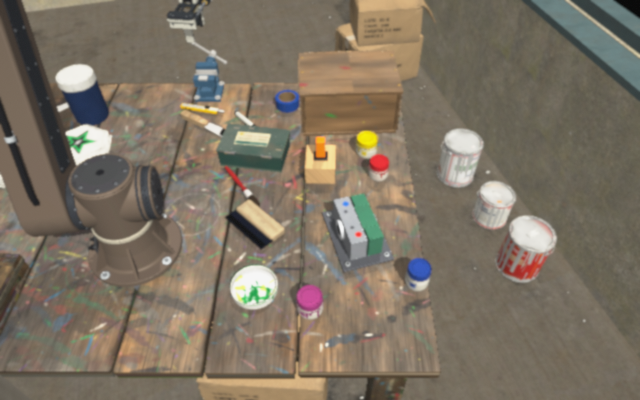

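View pics/top0.png

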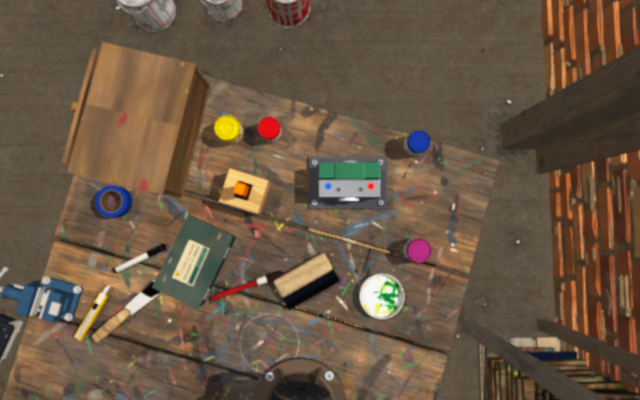

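View pics/wrist0.png

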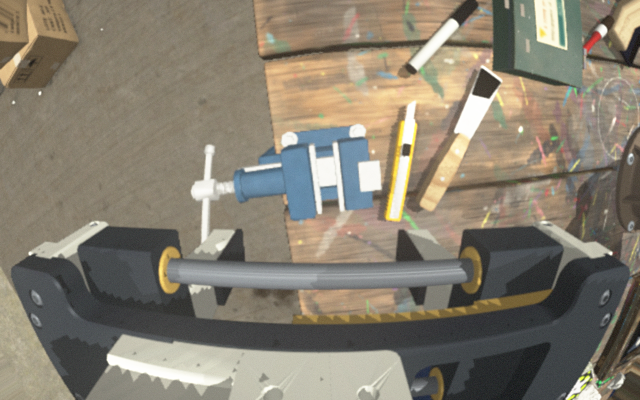

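The top view shows the rack with the orange handle at about (242,189). The housing is centred near (346,185), with the blue dot at (328,186) and the red dot at (371,186), and the green cover lies on the +x side. I'll get coarse positions from this, then move the wrist camera in close.

```bash
cat > h.py <<'E'
from plant import r, imaging
import numpy as np, cv2
from scipy.spatial.transform import Rotation as R
def T_tool(s=None):
    s=s or r.get_state(); T=np.eye(4)
    T[:3,:3]=R.from_euler('xyz',s['eef_rot'],degrees=True).as_matrix(); T[:3,3]=s['tcp_pos']; return T
class Cam:
    def __init__(self,n,save=None):
        T=T_tool(); c=imaging.capture(n); self.n=n; self.img=c['img']; self.z=c['z_map']
        self.f=200/np.tan(np.radians(c['vfov']/2)); self.cx,self.cy=c['cx'],c['cy']
        self.E=T@c['T_tool_cam'] if n=='wrist' else c['extrinsics']
        if save: cv2.imwrite(save,self.img[:,:,::-1])
        np.savez(f'last_{n}.npz',img=self.img,z=self.z,E=self.E,f=self.f,cx=self.cx,cy=self.cy)
    def ray(self,u,v):
        x,y=u-self.cx,v-self.cy
        if self.n=='wrist':
            rr=np.hypot(x,y); th=rr/self.f; d=np.array([x/rr*np.sin(th),y/rr*np.sin(th),np.cos(th)]) if rr>1e-9 else np.array([0,0,1.])
        else: d=np.array([x/self.f,y/self.f,1.])
        return self.E[:3,3], self.E[:3,:3]@d
    def plane(self,u,v,h):
        o,d=self.ray(u,v); return o+d*(h-o[2])/d[2]
    def proj(self,P):
        p=np.linalg.inv(self.E)@np.append(P,1); 
        if self.n=='wrist':
            th=np.arctan2(np.hypot(p[0],p[1]),p[2]); a=np.arctan2(p[1],p[0]); return self.cx+self.f*th*np.cos(a),self.cy+self.f*th*np.sin(a)
        return self.cx+self.f*p[0]/p[2], self.cy+self.f*p[1]/p[2]
class Old(Cam):
    def __init__(self,n):
        d=np.load(f'last_{n}.npz'); self.n=n
        for k in d: setattr(self,k,d[k] if d[k].ndim else float(d[k]))
def blob(img,lo,hi,roi=None,amin=10):
    hsv=cv2.cvtColor(np.ascontiguousarray(img),cv2.COLOR_RGB2HSV); m=cv2.inRange(hsv,lo,hi)
    if roi: k=np.zeros_like(m); k[roi[1]:roi[3],roi[0]:roi[2]]=1; m*=k
    n,l,st,ce=cv2.connectedComponentsWithStats(m)
    return m,[(st[i],ce[i]) for i in range(1,n) if st[i][4]>=amin]
E
python3 - <<'E'
from h import *
c=Cam('top')
for nm,u,v,h in [('handle',242,188,.17),('blue',328,186,.078),('red',371,186,.078),('potb',418,142,.064),('potp',418,250,.058),('rack',244,191,.06)]:
    print(nm,c.plane(u,v,h).round(3))
E
```

```text
handle [0.533 0.118 0.17 ]
blue [ 0.544 -0.076  0.078]
red [ 0.542 -0.181  0.078]
potb [ 0.651 -0.301  0.064]
potp [ 0.385 -0.295  0.058]
rack [0.536 0.13  0.06 ]
```

```bash
python3 -c "
import cv2
a=cv2.imread('pics/top0.png')[100:280,190:440];cv2.imwrite('pics/topcrop0.png',cv2.resize(a,None,fx=3,fy=3,interpolation=cv2.INTER_CUBIC))"
```

```text
(no output)
```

View pics/topcrop0.png

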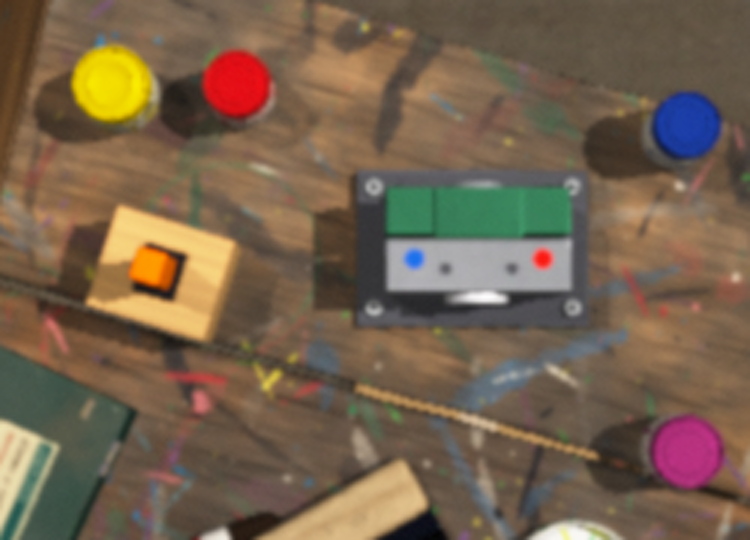

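```bash
python3 - <<'E'
from h import *
c=Cam('top')
for u,v in [(130,120),(180,185),(200,85),(75,160),(180,195),(205,80),(110,203),(205,230),(185,280),(228,128),(269,128),(300,280),(380,295),(242,188),(252,198),(225,200),(262,180),(40,300)]:
    z=c.z[v,u]; o,d=c.ray(u,v); print((u,v),(o+d*z).round(3))
E
```

```text
(130, 120) [0.691 0.371 0.162]
(180, 185) [0.554 0.293 0.039]
(200, 85) [0.796 0.234 0.078]
(75, 160) [0.601 0.491 0.166]
(180, 195) [0.531 0.3   0.017]
(205, 80) [0.817 0.228 0.051]
(110, 203) [ 0.514  0.485 -0.001]
(205, 230) [0.441 0.225 0.064]
(185, 280) [0.321 0.274 0.061]
(228, 128) [0.693 0.17  0.057]
(269, 128) [0.693 0.068 0.054]
(300, 280) [ 0.313 -0.004  0.022]
(380, 295) [ 0.27  -0.207  0.004]
(242, 188) [0.537 0.125 0.125]
(252, 198) [0.518 0.111 0.058]
(225, 200) [0.514 0.177 0.058]
(262, 180) [0.562 0.086 0.058]
(40, 300) [0.279 0.618 0.069]
```

Call:
step_arm --commands '[[[20,20,-15],0],[[31,33,-10],0],[[31,33,-10],0],[[31,33,-10],0],[[31,33,-10],0],[[31,33,-10],0],[[31,33,0],0],[[31,33,0],0],[[31,33,0],0],[[31,33,0],0],[[31,33,0],0],[[31,33,0],0],[[16,20,0],0],[[0,0,0],0],[[0,0,0],0]]'

```text
time_s: 2.12
tcp_pos: [0.4546, 0.0971, 0.2916]
eef_rot: [-180.0, 0.0, -23.8]
contact_force: [0.4, 0.3, -0.2]
gripper_width: 0.0878
```

```bash
python3 - <<'E'
from h import *
s=r.get_state(); print(s['joints'],s['tcp_pos'],s['eef_rot'])
c=Cam('wrist','pics/w1.png')
E
```

```text
[ 3.64212312e+01 -2.04908441e+00 -1.83796112e+01 -9.72275171e-03
 -7.36594747e+01  2.97873486e+01] [0.45457155 0.09711819 0.29158895] [-1.79986688e+02  3.13074144e-03 -2.37941544e+01]
```

View pics/w1.png

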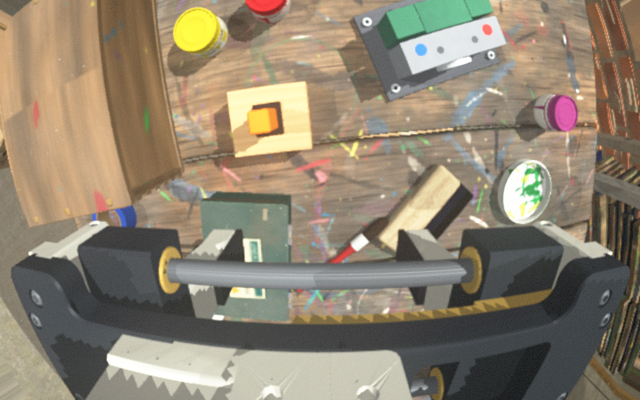

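```bash
python3 - <<'E'
import cv2
a=cv2.imread('pics/w1.png')
cv2.imwrite('pics/w1a.png',cv2.resize(a[70:170,210:330],None,fx=6,fy=6,interpolation=cv2.INTER_CUBIC))
cv2.imwrite('pics/w1b.png',cv2.resize(a[0:110,340:520],None,fx=4.4,fy=4.4,interpolation=cv2.INTER_CUBIC))
E
```

```text
(no output)
```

View pics/w1a.png

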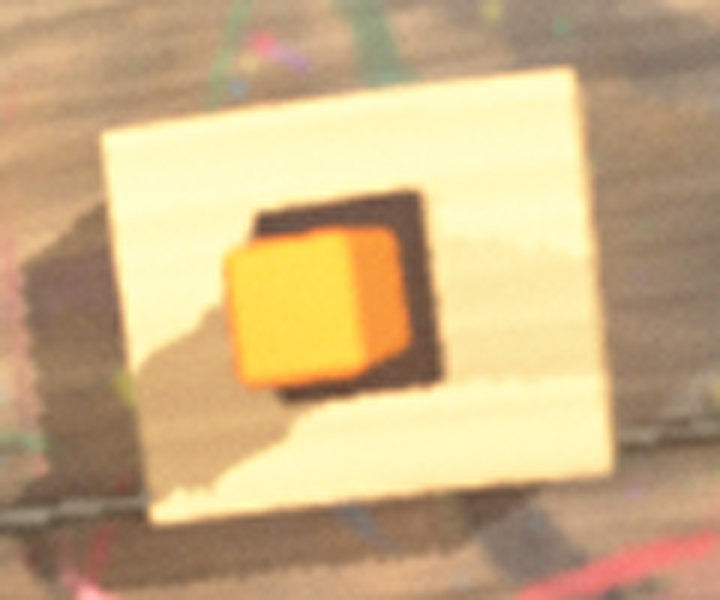

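View pics/w1b.png

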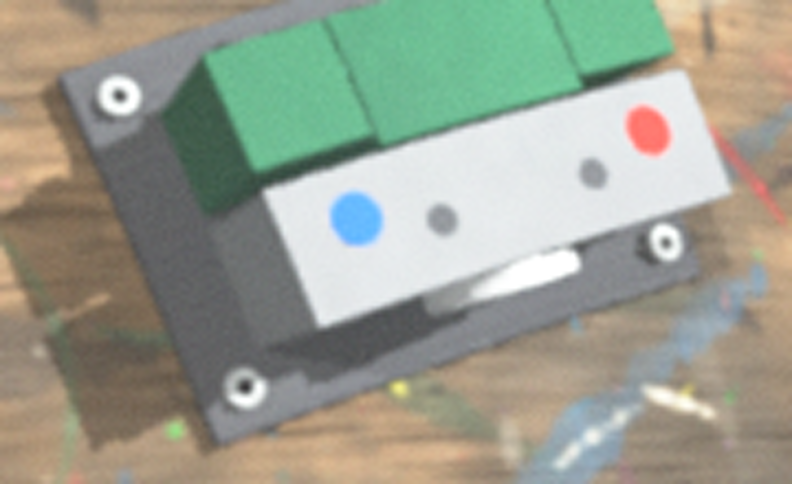

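```bash
python3 - <<'E'
import cv2
from h import *
c=Cam('scene'); a=c.img[:,:,::-1]
cv2.imwrite('pics/s1.png',cv2.resize(a[120:280,290:410],None,fx=3.7,fy=3.7,interpolation=cv2.INTER_CUBIC))
cv2.imwrite('pics/s1b.png',cv2.resize(a[125:195,290:350],None,fx=8,fy=8,interpolation=cv2.INTER_CUBIC))
E
```

```text
(no output)
```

View pics/s1.png

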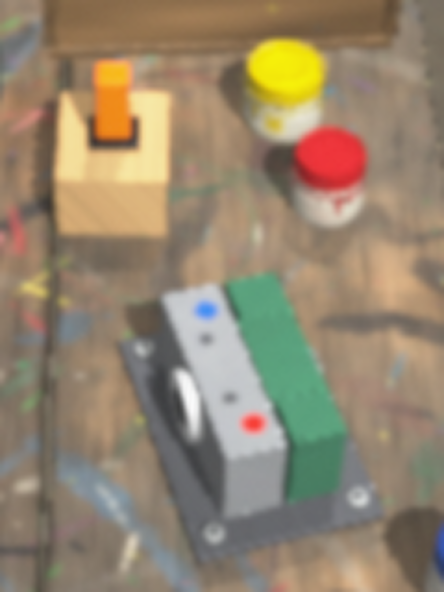

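View pics/s1b.png

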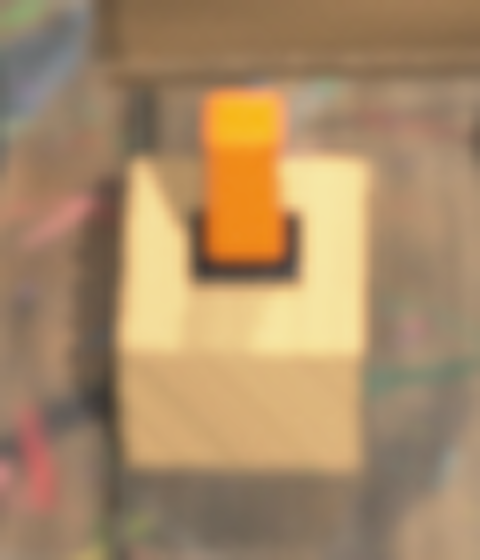

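Call:
step_arm --commands '[[[-25,-7,10],0],[[-30,-8,15],0],[[-20,-7,10],0],[[0,0,0],0]]'

```text
time_s: 2.72
tcp_pos: [0.3937, 0.1484, 0.2562]
eef_rot: [180.0, 0.0, -23.6]
contact_force: [-0.0, -0.2, 0.8]
gripper_width: 0.0877
```

```bash
python3 - <<'E'
from h import *
s=r.get_state(); print(s['joints'],s['tcp_pos'],s['eef_rot'])
c=Cam('wrist','pics/w2.png')
u,v=map(int,c.proj([.535,.12,.1])); print(u,v)
a=c.img[:,:,::-1]
cv2.imwrite('pics/w2a.png',cv2.resize(a[max(v-70,0):v+70,u-80:u+80],None,fx=4.2,fy=4.2,interpolation=cv2.INTER_CUBIC))
E
```

```text
[ 4.77568567e+01 -5.64410868e+00 -2.62585328e+01 -1.55876242e-02
 -6.94195268e+01  1.86747874e+01] [0.39369086 0.14836875 0.25617064] [ 1.79972507e+02  2.46926264e-02 -2.35738456e+01]
288 43
```

View pics/w2a.png

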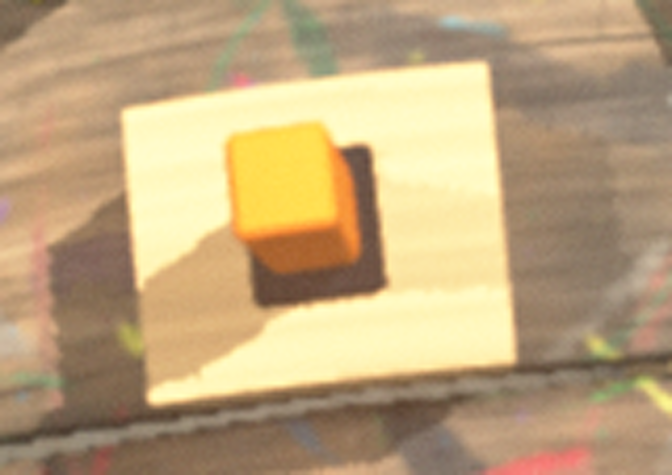

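No stripe shows on either near face, so the flat side (wedge -y) faces world +x. That puts the wedge yaw at about +74° against a housing yaw of about -90°. I'll grip with the jaws along the wedge's y, at tool yaw 74°.

Call:
step_arm --commands '[[[40,-8,0],-7],[[45,-2,0],-10],[[44,6,0],-10],[[0,0,0],-10.5],[[0,0,0],-10.5],[[0,0,10],-10.5],[[0,0,10],-10.5],[[0,0,10],-10.5],[[0,0,0],-10.5],[[0,0,0],-7.6],[[0,0,0],0],[[0,0,0],0]]'

```text
time_s: 4.28
tcp_pos: [0.5217, 0.1163, 0.2267]
eef_rot: [180.0, -0.0, 73.7]
contact_force: [0.7, -0.9, -0.3]
gripper_width: 0.0877
```

```bash
python3 - <<'E'
from h import *
s=r.get_state(); print(s['joints'],s['tcp_pos'],s['eef_rot'])
c=Cam('wrist','pics/w3.png')
E
```

```text
[ 3.35945720e+01  7.28910500e+00 -1.70192846e+01  5.21662850e-03
 -6.56824501e+01  1.30062963e+02] [0.52170899 0.11625435 0.22667322] [ 1.79990466e+02 -3.95076630e-03  7.36596831e+01]
```

View pics/w3.png

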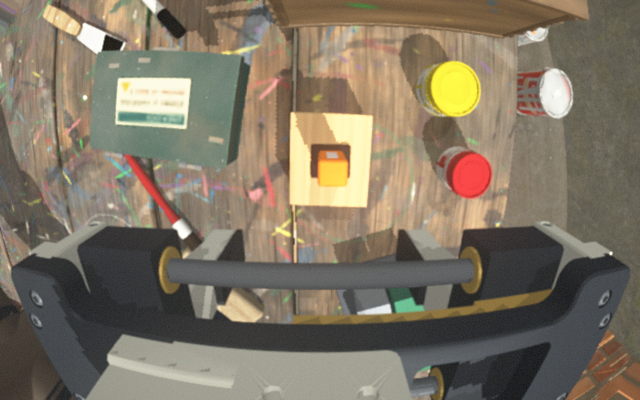

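```bash
python3 - <<'E'
from h import *
c=Old('wrist'); a=np.ascontiguousarray(c.img)
cv2.imwrite('pics/w3a.png',cv2.resize(a[100:220,260:400,::-1],None,fx=5,fy=5,interpolation=cv2.INTER_CUBIC))
hsv=cv2.cvtColor(a,cv2.COLOR_RGB2HSV)
for p in [(300,190),(360,130),(310,130),(332,176),(332,157),(320,150),(344,150)]: print(p,a[p[1],p[0]],hsv[p[1],p[0]],c.z[p[1],p[0]])
E
```

```text
(300, 190) [254 243 182] [ 25  72 254] 0.33705944
(360, 130) [255 249 195] [ 27  60 255] 0.31808293
(310, 130) [209 167 115] [ 17 115 209] 0.3179929
(332, 176) [255 218  79] [ 24 176 255] 0.2650672
(332, 157) [211 183 167] [ 11  53 211] 0.27189553
(320, 150) [138  85  54] [ 11 155 138] 0.32040787
(344, 150) [118  86  69] [ 10 106 118] 0.31894714
```

View pics/w3a.png

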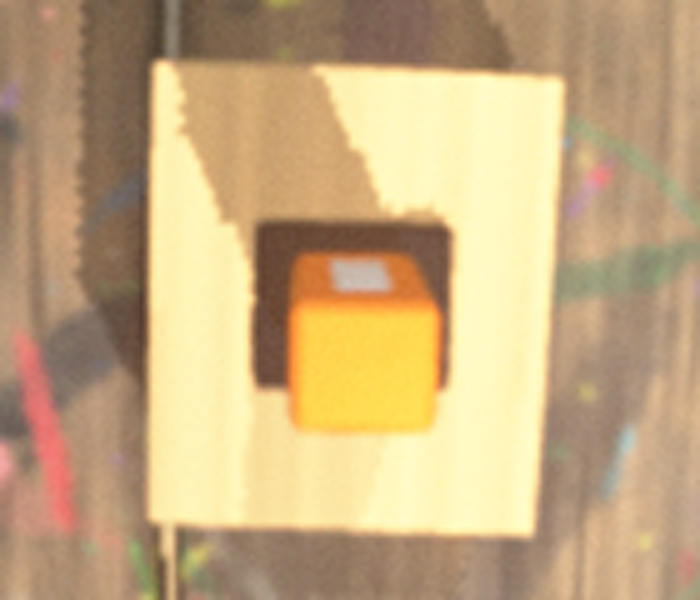

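I was wrong about the stripe. This view shows it at (332,156), on the +74° face, so the flat side faces 74° and the wedge yaw is about 164°. I'll measure the rack outline and handle here.

```bash
python3 - <<'E'
from h import *
c=Old('wrist'); a=np.ascontiguousarray(c.img)
z=np.array(c.z)
# points on rack top by depth->world z
m=np.zeros(z.shape,np.uint8)
for v in range(95,225):
    for u in range(275,390):
        o,d=c.ray(u,v); dz=(d@c.E[:3,2]); p=o+d*z[v,u]/dz
        if .045<p[2]<.072: m[v,u]=255
cs,_=cv2.findContours(m,cv2.RETR_EXTERNAL,cv2.CHAIN_APPROX_NONE); k=max(cs,key=cv2.contourArea)
P=np.array([c.plane(u,v,.06)[:2]*1000 for u,v in k[:,0]],np.float32)
print('rack',cv2.minAreaRect(P))
# guard dark pixels
hsv=cv2.cvtColor(a,cv2.COLOR_RGB2HSV)
g=cv2.inRange(hsv,(0,0,0),(179,255,85)); g[:140]=0;g[185:]=0;g[:,:305]=0;g[:,355:]=0
ys,xs=np.nonzero(g); print('dark px',xs.min(),xs.max(),ys.min(),ys.max())
P=np.array([c.plane(u,v,.066)[:2]*1000 for u,v in zip(xs,ys)],np.float32); print('guard',cv2.minAreaRect(P))
o=cv2.inRange(hsv,(10,130,250),(28,255,255)); o[:155]=0;o[190:]=0;o[:,:312]=0;o[:,352:]=0
cs,_=cv2.findContours(o,cv2.RETR_EXTERNAL,cv2.CHAIN_APPROX_NONE); k=max(cs,key=cv2.contourArea)
print(cv2.boundingRect(k)); P=np.array([c.plane(u,v,.126)[:2]*1000 for u,v in k[:,0]],np.float32); print('handle',cv2.minAreaRect(P))
E
```

```text
rack ((536.5650634765625, 131.55703735351562), (100.48368835449219, 85.63788604736328), 71.71227264404297)Traceback (most recent call last):
  File "<stdin>", line 16, in <module>
    return umr_minimum(a, axis, None, out, keepdims, initial, where)
ValueError: zero-size array to reduction operation minimum which has no identity
```

```bash
python3 - <<'E'
from h import *
c=Old('wrist')
for n,h,q in [('guard',.066,[(257,222),(450,225),(447,388),(257,385)]),('handle',.126,[(292,302),(440,306),(434,432),(294,430)])]:
    P=np.array([c.plane(260+u/5,100+v/5,h)[:2]*1000 for u,v in q]); print(n,P.round(1).tolist(),P.mean(0), [np.linalg.norm(P[i]-P[i-1]).round(1) for i in range(4)])
    e=P[0]-P[1]+P[3]-P[2]; print(np.degrees(np.arctan2(e[1],e[0])))
E
```

```text
guard [[523.0, 153.8], [561.2, 142.1], [551.5, 108.7], [513.1, 120.6]] [537.1827207  131.28526933] [np.float64(34.6), np.float64(40.0), np.float64(34.7), np.float64(40.2)]
162.90711783370904
handle [[528.4, 145.4], [552.3, 137.8], [545.6, 116.7], [522.4, 123.8]] [537.16219337 130.94464397] [np.float64(22.4), np.float64(25.1), np.float64(22.1), np.float64(24.2)]
162.5761262171344
```

Call:
step_arm --commands '[[[-43,21,0],10.23],[[-38,28,0],10.23],[[-33,35,-5],10.23],[[-26,40,-5],10.23],[[-19,44,-5],10.23],[[0,0,0],10.23],[[0,0,0],10.23],[[0,0,0],10.23],[[0,0,0],10.23],[[0,0,0],10.23],[[0,0,0],10.23],[[0,0,0],10.23],[[0,0,0],10.23],[[0,0,0],10.23],[[0,0,0],10.23],[[0,0,0],10.23],[[0,0,0],0],[[0,0,0],0]]'

```text
time_s: 6.58
tcp_pos: [0.5626, -0.1189, 0.2416]
eef_rot: [-180.0, 0.0, -89.7]
contact_force: [-0.2, -0.2, -0.5]
gripper_width: 0.0875
```

```bash
python3 - <<'E'
from h import *
s=r.get_state(); print(s['joints'],s['tcp_pos'],s['eef_rot'])
c=Cam('wrist','pics/w4.png')
E
```

```text
[ 7.55185260e+00  1.06242818e+01 -1.09510755e+01 -2.67212195e-04
 -6.84220128e+01 -7.21141153e+00] [ 0.56255572 -0.11889665  0.24156799] [-1.79997422e+02  5.76651853e-04 -8.96596572e+01]
```

View pics/w4.png

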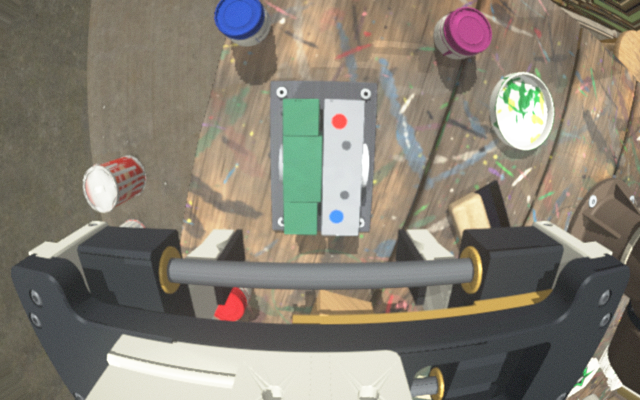

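```bash
python3 - <<'E'
from h import *
c=Old('wrist'); a=c.img
cv2.imwrite('pics/w4a.png',cv2.resize(a[75:165,270:380,::-1],None,fx=6.5,fy=6.5,interpolation=cv2.INTER_CUBIC))
cv2.imwrite('pics/w4b.png',cv2.resize(a[155:245,270:380,::-1],None,fx=6.5,fy=6.5,interpolation=cv2.INTER_CUBIC))
E
```

```text
(no output)
```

View pics/w4a.png

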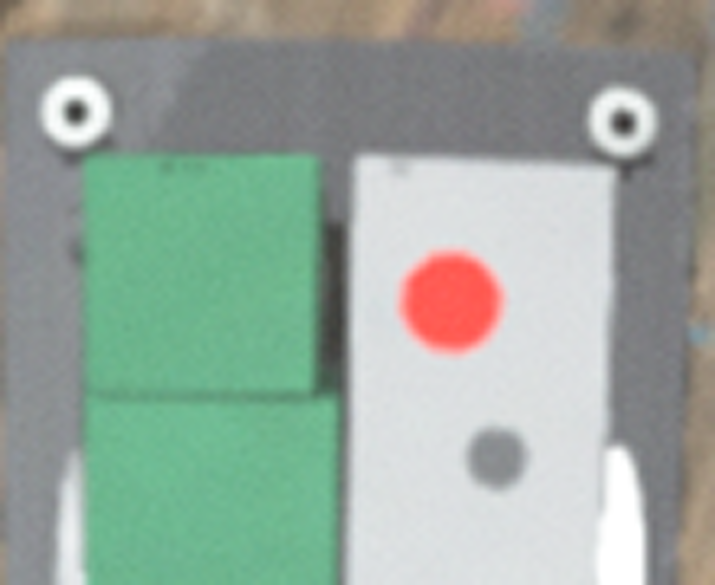

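View pics/w4b.png

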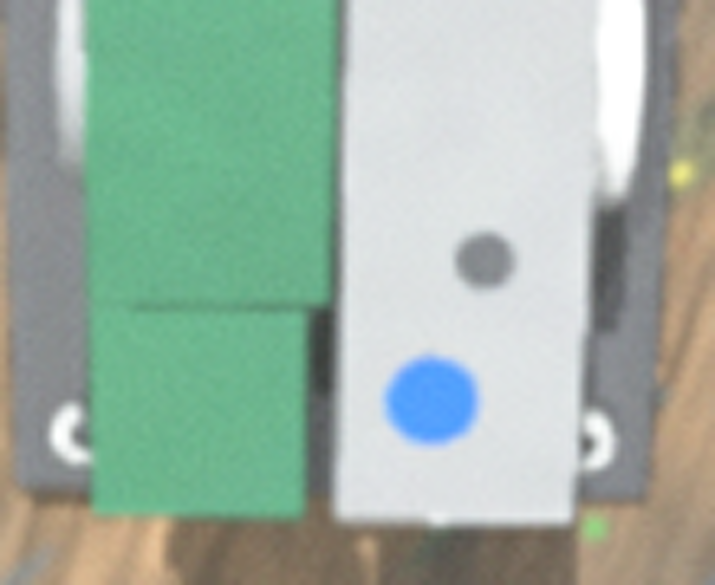

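```bash
cat > seam.py <<'E'
from h import *
def seam(c,rows,ulo,uhi,h=.078):
    a=cv2.GaussianBlur(np.ascontiguousarray(c.img),(1,5),1).astype(float)
    G=[];K=[]
    for v in rows:
        grey=a[v,:,0]; gr=a[v,:,1]-a[v,:,0]
        # grey left edge: red channel rises through level
        us=np.arange(ulo,uhi)
        top=np.median(grey[uhi-6:uhi]); lo=60+0*top; lev=(top+lo)/2
        lev=150
        i=[u for u in us if grey[u]<lev<=grey[u+1]]
        if i: u=i[-1]; K.append(c.plane(u+(lev-grey[u])/(grey[u+1]-grey[u]),v,h))
        gl=35; j=[u for u in us if gr[u]>=gl>gr[u+1]]
        if j: u=j[-1]; G.append(c.plane(u+(gr[u]-gl)/(gr[u]-gr[u+1]),v,h))
    return np.array(K)*1000,np.array(G)*1000
E
python3 - <<'E'
from seam import *
c=Old('wrist')
K,G=seam(c,range(103,232),308,335)
print(c.img[120,312:330])
def fit(P,m=None):
    p=np.polyfit(P[:,1],P[:,0],1); 
    for _ in range(3):
        e=P[:,0]-np.polyval(p,P[:,1]); k=abs(e)<1; p=np.polyfit(P[k,1],P[k,0],1)
    return p,e[k].std(),k.sum()
p,e,n=fit(K); print('grey line x=a*y+b',p,e,n,'angle of line dev deg',np.degrees(np.arctan(p[0])))
# green sections
for nm,lo,hi in [('red slot',-200,-165),('mid',-150,-95),('blue slot',-85,-50)]:
    k=(G[:,1]>lo)&(G[:,1]<hi); kk=(K[:,1]>lo)&(K[:,1]<hi); print(nm,k.sum(),'gap',np.median(G[k,0]-np.polyval(p,G[k,1])), 'grey x',np.median(K[kk,0]))
print(K[:,1].min(),K[:,1].max())
for nm,lo,hi in [('red',(0,120,150),(10,255,255)),('blue',(100,120,150),(115,255,255))]:
    m,b=blob(c.img,lo,hi,(300,90,370,240),20); 
    for st,ce in b: print(nm,st,c.plane(*ce,.078)*1000)
E
```

```text
[[113 187 144]
 [115 188 144]
 [113 188 147]
 [112 186 145]
 [113 186 146]
 [113 181 144]
 [ 97 145 117]
 [ 91 108  96]
 [ 81  80  76]
 [ 67  64  60]
 [ 75  76  74]
 [127 130 130]
 [199 203 207]
 [216 223 224]
 [219 222 225]
 [216 223 222]
 [217 222 223]
 [216 222 224]]
grey line x=a*y+b [1.25120218e-02 5.60933805e+02] 0.17054919738902818 129 angle of line dev deg 0.7168486366500881
red slot 34 gap 4.982073690122149 grey x 558.7052312618393
mid 50 gap 1.1544797706401368 grey x 559.4583032753696
blue slot 22 gap 5.065967869704025 grey x 560.0653441416903
-199.50939306038237 -59.199016728268354
red [332 114  15  15 158] [ 542.58636396 -181.03183642   78.        ]
blue [330 210  13  13 130] [543.80266762 -76.8835028   78.        ]
```

Measured from w4: the grey seam edge is at u≈323 and both gaps are about 5.0 mm. Housing yaw is -90.7°, slot_red is at about (558.7,-181) and slot_blue at about (560,-77). Next I'll grasp the wedge.

Call:
step_arm --commands '[[[-50,5,0],9.82],[[-48.5,13.3,0],9.82],[[-45.5,21.3,0],9.82],[[-41,28.8,0],9.82],[[-35.7,35.4,0],9.82],[[0,0,0],9.82],[[0,0,0],9.82],[[0,0,0],9.82],[[0,0,0],9.82],[[0,0,0],9.82],[[0,0,0],9.84],[[0,0,20],0],[[0,0,0],0],[[0,0,0],0]]'

```text
time_s: 8.38
tcp_pos: [0.5378, 0.131, 0.2221]
eef_rot: [180.0, 0.0, 162.2]
contact_force: [0.2, 0.3, -0.4]
gripper_width: 0.0876
```

```bash
python3 - <<'E'
from h import *
s=r.get_state(); print(s['joints'],s['tcp_pos'],s['eef_rot'])
c=Cam('wrist','pics/w5.png')
cv2.imwrite('pics/w5a.png',cv2.resize(c.img[130:280,240:400,::-1],None,fx=4.8,fy=4.8,interpolation=cv2.INTER_CUBIC))
E
```

```text
[ 3.39809916e+01  9.30110955e+00 -1.52154371e+01  2.29619667e-02
 -6.54656053e+01 -1.41810150e+02] [0.53779724 0.13102224 0.22214589] [1.79998890e+02 2.74540351e-02 1.62180373e+02]
```

View pics/w5a.png

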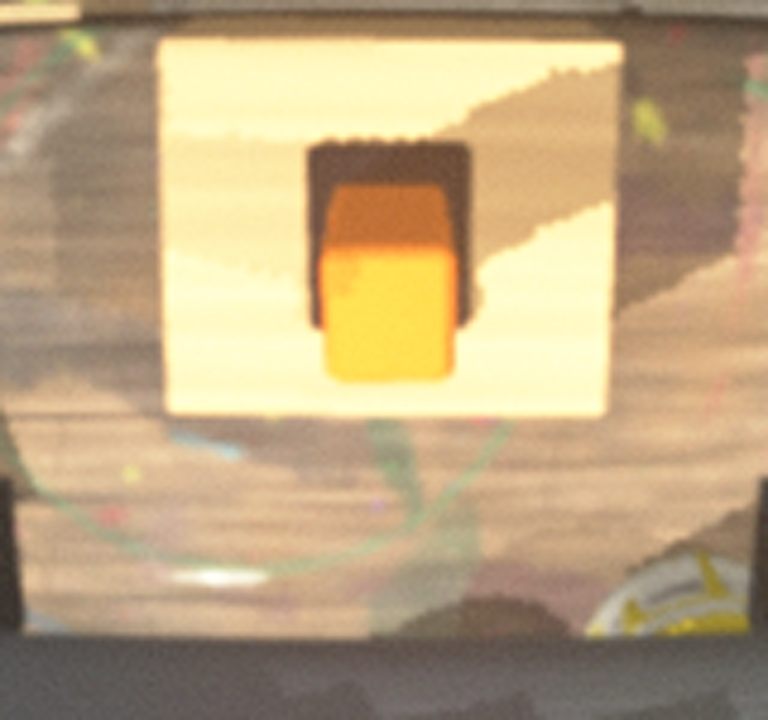

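```bash
python3 - <<'E'
from h import *
c=Old('wrist')
T=T_tool()
for n,h,q in [('guard',.066,[(309,145),(471,145),(469,325),(313,325)]),('handle',.126,[(320,252),(457,250),(454,378),(325,380)]),('rack',.06,[(160,40),(622,44),(607,414),(167,412)])]:
    P=np.array([c.plane(240+u/4.8,130+v/4.8,h) for u,v in q]); M=P.mean(0); print(n,(M*1000).round(1), [(np.linalg.norm(P[i]-P[i-1])*1000).round(1) for i in range(4)])
    e=P[0]-P[3]+P[1]-P[2]; print(np.degrees(np.arctan2(e[1],e[0])), 'tool xy',(T[:3,:3].T@(M-T[:3,3])*1000).round(1))
E
```

```text
guard [536.4 132.2  66. ] [np.float64(40.3), np.float64(34.7), np.float64(40.3), np.float64(34.5)]
162.5694098508821 tool xy [  1.8   0.5 156.3]
handle [536.6 131.5 126. ] [np.float64(23.8), np.float64(24.2), np.float64(23.8), np.float64(23.3)]
162.6807327783984 tool xy [ 1.4 -0.  96.3]
rack [536.9 131.8  60. ] [np.float64(85.5), np.float64(100.3), np.float64(85.2), np.float64(101.6)]
161.63435795112298 tool xy [  1.3   0.2 162.3]
```

Call:
step_arm --commands '[[[1.5,0.3,40],0],[[0,0,45],0],[[0,0,40],0],[[0,0,20],0],[[0,0,3],0],[[0,0,0],0],[[0,0,0],0]]'

```text
time_s: 9.3
tcp_pos: [0.537, 0.1322, 0.0749]
eef_rot: [179.9, 0.1, 162.1]
contact_force: [0.3, 1.4, 0.6]
gripper_width: 0.0876
```

Call:
step_arm --commands '[[[0,0,0],0],[[0,0,0],0],[[0,0,0],0],[[0,0,0],0],[[0,0,0],0],[[0,0,0],0]]' --gripper 1 --grip_force 40

```text
time_s: 10.05
tcp_pos: [0.5362, 0.1317, 0.0735]
eef_rot: [-180.0, -0.0, 162.1]
contact_force: [-0.4, 0.5, 0.1]
gripper_width: 0.0331
```

Call:
step_arm --commands '[[[0,0,0],0],[[0,0,0],0],[[0,0,0],0]]'

```text
time_s: 10.42
tcp_pos: [0.5362, 0.1318, 0.0735]
eef_rot: [180.0, 0.0, 162.1]
contact_force: [-0.3, 0.5, -0.5]
gripper_width: 0.024
```

```bash
python3 - <<'E'
from h import *
s=r.get_state(); print(s['tcp_pos'],s['eef_rot'],s['gripper_width'],s['contact_force'])
c=Cam('wrist','pics/w6.png')
E
```

```text
[0.53621535 0.13180191 0.07354376] [1.79996392e+02 2.40627071e-03 1.62110747e+02] 0.023959146327497162 [-0.32699735  0.45700772 -0.47857476]
```

View pics/w6.png

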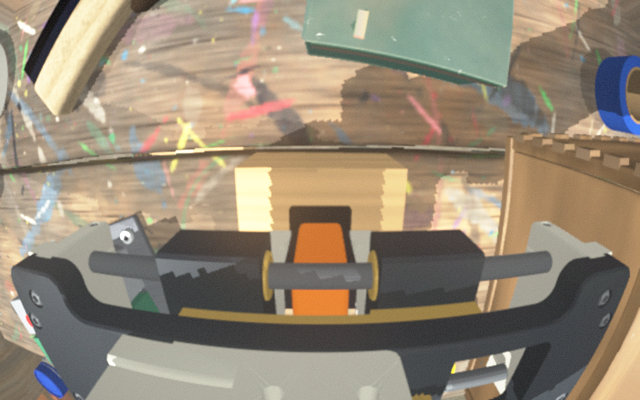

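Call:
step_arm --commands '[[[0,0,-5],0],[[0,0,-15],0],[[0,0,-25],0],[[0,0,-25],0],[[0,0,-25],0],[[0,0,-5],0],[[0,0,0],0]]'

```text
time_s: 11.35
tcp_pos: [0.536, 0.1318, 0.1738]
eef_rot: [180.0, 0.0, 162.1]
contact_force: [0.4, 0.1, -2.1]
gripper_width: 0.0234
```

```bash
python3 - <<'E'
import numpy as np
# plan rows: 11 twist rows with translation
yaw=162.13; tw=-9.75; 
s=np.array([.5362,.1318]); e=np.array([.5677,-.181]); d=(e-s)*1000/11
for k in range(11):
    y=np.radians(yaw+9.75*k); c,q=np.cos(y),np.sin(y)
    print([[round(d[0]*c+d[1]*q,1),round(d[0]*q-d[1]*c,1),0],tw])
E
```

```text
[[np.float64(-11.5), np.float64(-26.2), 0], -9.75]
[[np.float64(-6.9), np.float64(-27.7), 0], -9.75]
[[np.float64(-2.1), np.float64(-28.5), 0], -9.75]
[[np.float64(2.8), np.float64(-28.4), 0], -9.75]
[[np.float64(7.6), np.float64(-27.6), 0], -9.75]
[[np.float64(12.1), np.float64(-25.9), 0], -9.75]
[[np.float64(16.3), np.float64(-23.4), 0], -9.75]
[[np.float64(20.1), np.float64(-20.3), 0], -9.75]
[[np.float64(23.2), np.float64(-16.6), 0], -9.75]
[[np.float64(25.7), np.float64(-12.5), 0], -9.75]
[[np.float64(27.5), np.float64(-7.9), 0], -9.75]
```

Call:
step_arm --commands '[[[-11.5,-26.2,0],-9.75],[[-6.9,-27.7,0],-9.75],[[-2.1,-28.5,0],-9.75],[[2.8,-28.4,0],-9.75],[[7.6,-27.6,0],-9.75],[[12.1,-25.9,0],-9.75],[[16.3,-23.4,0],-9.75],[[20.1,-20.3,0],-9.75],[[23.2,-16.6,0],-9.75],[[25.7,-12.5,0],-9.75],[[27.5,-7.9,0],-9.75],[[0,0,10],0],[[0,0,10],0],[[0,0,0],0],[[0,0,0],0]]'

```text
time_s: 13.22
tcp_pos: [0.5678, -0.1804, 0.1536]
eef_rot: [180.0, -0.0, -90.6]
contact_force: [-0.2, -0.5, -1.2]
gripper_width: 0.024
```

```bash
python3 - <<'E'
from h import *
s=r.get_state(); print(s['joints'],s['tcp_pos'],s['eef_rot'],s['contact_force'])
c=Cam('wrist','pics/w7.png')
cv2.imwrite('pics/w7a.png',cv2.resize(c.img[150:250,260:380,::-1],None,fx=6,fy=6,interpolation=cv2.INTER_CUBIC))
E
```

```text
[ 1.16002073e+00  1.64197871e+01 -1.53803139e+01  9.17998415e-03
 -5.82109331e+01 -1.78113150e+00] [ 0.56777754 -0.18039391  0.15355232] [ 1.79989213e+02 -8.14119225e-03 -9.06162733e+01] [-0.21539242 -0.48456637 -1.21611582]
```

View pics/w7.png

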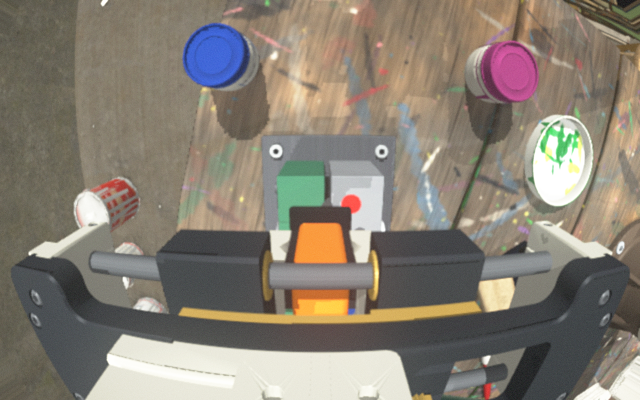

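View pics/w7a.png

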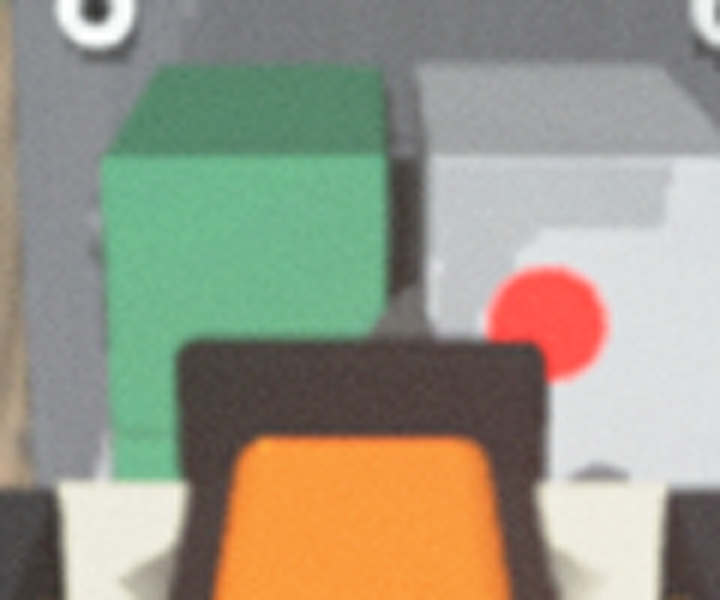

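```bash
python3 - <<'E'
from h import *
c=Old('wrist'); T=T_tool()
I=cv2.resize(np.ascontiguousarray(c.img[180:215,305:345,::-1]),None,fx=18,fy=18,interpolation=cv2.INTER_CUBIC)
cv2.imwrite('pics/w7c.png',I)
f=lambda P:tuple(np.round(((np.array(c.proj(P))-[305,180]+.5)*18),0))
for n,p in [('flat tip +x',(10.5,7.5,65.5)),('slope tip +x',(10.5,5.5,65.5)),('flat tip -x',(-10.5,7.5,65.5)),('flat 20up',(10.5,7.5,45.5)),('slope 20up',(10.5,.5,45.5))]:
    w=(T@np.append(np.array(p)/1000,1))[:3]; print(n,w.round(4),f(w))
for y in (-.195,-.19,-.181,-.17):
    print(y,'grey',f([.560934+.0125*y,y,.078]),'cover',f([.565934+.0125*y,y,.078]))
E
```

```text
flat tip +x [ 0.5604 -0.1909  0.0883] (np.float64(435.0), np.float64(293.0))
slope tip +x [ 0.5624 -0.1909  0.0883] (np.float64(387.0), np.float64(293.0))
flat tip -x [ 0.5606 -0.1699  0.0883] (np.float64(430.0), np.float64(762.0))
flat 20up [ 0.5604 -0.1909  0.1083] (np.float64(449.0), np.float64(440.0))
slope 20up [ 0.5674 -0.191   0.1083] (np.float64(266.0), np.float64(440.0))
-0.195 grey (np.float64(471.0), np.float64(134.0)) cover (np.float64(355.0), np.float64(136.0))
-0.19 grey (np.float64(469.0), np.float64(245.0)) cover (np.float64(355.0), np.float64(246.0))
-0.181 grey (np.float64(467.0), np.float64(442.0)) cover (np.float64(354.0), np.float64(443.0))
-0.17 grey (np.float64(464.0), np.float64(676.0)) cover (np.float64(352.0), np.float64(677.0))
```

View pics/w7c.png

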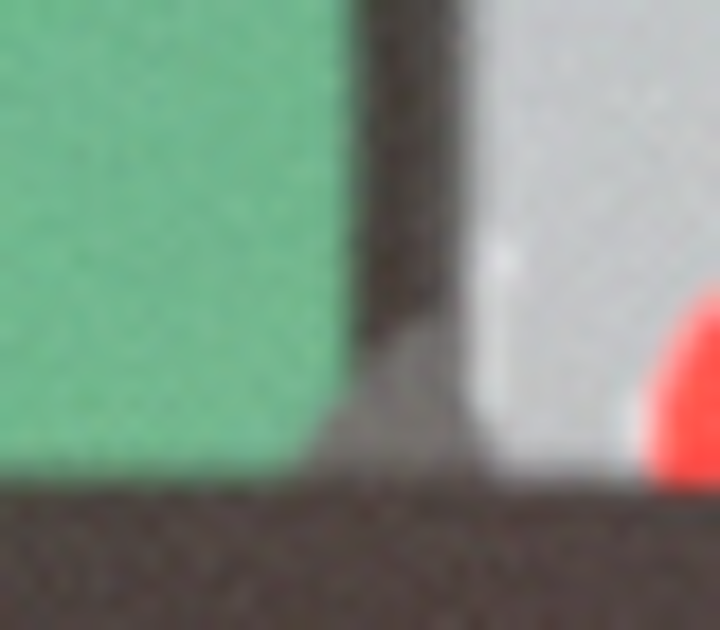

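Call:
step_arm --commands '[[[1,-0.3,4],0],[[0,0,4],0],[[0,0,4],0],[[0,0,3],0],[[0,0,0],0],[[0,0,0],0]]'

```text
time_s: 14.02
tcp_pos: [0.5681, -0.182, 0.1387]
eef_rot: [-180.0, -0.0, -90.6]
contact_force: [-0.3, 0.0, -1.3]
gripper_width: 0.0237
```

```bash
cat > st.py <<'E'
from h import *
s=r.get_state(); print(round(s['time_s'],2),(s['tcp_pos']*1000).round(2),s['eef_rot'].round(2),'F',s['contact_force'].round(2),'M',s['moment'].round(3),'tip depth',round(143.5-s['tcp_pos'][2]*1000,2))
E
python3 st.py; python3 - <<'E'
from h import *
c=Cam('wrist','pics/w8.png')
cv2.imwrite('pics/w8c.png',cv2.resize(np.ascontiguousarray(c.img[170:220,295:355,::-1]),None,fx=12,fy=12,interpolation=cv2.INTER_CUBIC))
E
```

```text
14.03 [ 568.06 -181.99  138.66] [-179.99   -0.    -90.64] F [-0.28  0.04 -1.29] M [ 0.057  0.014 -0.031] tip depth 4.84
```

View pics/w8c.png

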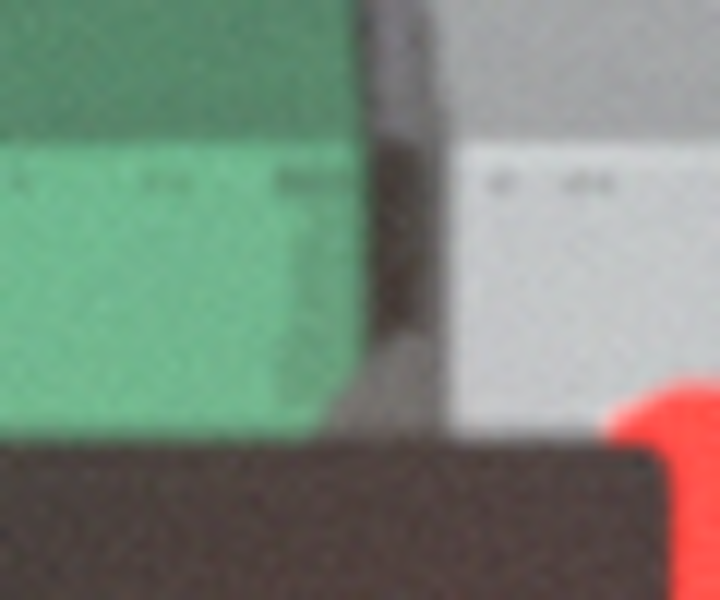

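The tip is in the slot: the blade shows at crop (390,370) between cover and grey, and there is no contact force. I'll move the flat face over to the grey wall.

Call:
step_arm --commands '[[[0,0.4,0],0],[[0,0.3,0],0],[[0,0.3,0],0],[[0,0,0],0]]'

```text
time_s: 14.58
tcp_pos: [0.5669, -0.1819, 0.1386]
eef_rot: [-180.0, 0.0, -90.6]
contact_force: [0.8, 0.1, -1.4]
gripper_width: 0.0239
```

```bash
python3 st.py
```

```text
14.57 [ 566.94 -181.92  138.58] [-180.      0.    -90.64] F [ 0.78  0.1  -1.41] M [ 0.087 -0.065 -0.006] tip depth 4.92
```

Call:
step_arm --commands '[[[0,0.3,0],0],[[0,0,0],0]]'

```text
time_s: 14.82
tcp_pos: [0.5669, -0.1819, 0.1386]
eef_rot: [-180.0, -0.0, -90.6]
contact_force: [-0.4, 0.2, -1.9]
gripper_width: 0.0238
```

```bash
python3 st.py
```

```text
14.82 [ 566.86 -181.93  138.62] [-179.98   -0.    -90.63] F [-0.39  0.23 -1.89] M [ 0.055 -0.248  0.031] tip depth 4.88
```

Call:
step_arm --commands '[[[0,0.3,0],0],[[0,0,0],0]]'

```text
time_s: 15.08
tcp_pos: [0.5668, -0.1819, 0.1387]
eef_rot: [-180.0, -0.0, -90.6]
contact_force: [2.6, -1.3, -1.8]
gripper_width: 0.0241
```

```bash
python3 st.py
```

```text
15.07 [ 566.78 -181.92  138.68] [-179.95   -0.    -90.63] F [ 2.64 -1.33 -1.78] M [ 0.001 -0.863 -0.074] tip depth 4.82
```

Call:
step_arm --commands '[[[0,0,2],0],[[0,0,2],0],[[0,0,1.5],0],[[0,0,1],0],[[0,0,0],0]]'

```text
time_s: 15.7
tcp_pos: [0.5668, -0.1819, 0.132]
eef_rot: [-180.0, -0.0, -90.6]
contact_force: [2.6, -1.0, -2.2]
gripper_width: 0.0239
```

```bash
python3 st.py
```

```text
15.7 [ 566.77 -181.92  132.04] [-179.96   -0.    -90.63] F [ 2.65 -0.96 -2.21] M [-0.136 -1.75  -0.017] tip depth 11.46
```

Call:
step_arm --commands '[[[0,0,1],0],[[0,0,1],0],[[0,0,1],0],[[0,0,1],0],[[0,0,0],0]]'

```text
time_s: 16.32
tcp_pos: [0.5667, -0.182, 0.1284]
eef_rot: [-180.0, -0.0, -90.6]
contact_force: [3.2, 0.3, 2.7]
gripper_width: 0.0242
```

```bash
python3 st.py
```

```text
16.32 [ 566.73 -182.02  128.39] [-1.7995e+02 -1.0000e-02 -9.0630e+01] F [3.21 0.3  2.68] M [-0.011 -1.654 -0.106] tip depth 15.11
```

Call:
step_arm --commands '[[[0,0,1],0],[[0,0,1],0],[[0,0,0],0]]'

```text
time_s: 16.7
tcp_pos: [0.5667, -0.1821, 0.1266]
eef_rot: [-179.9, -0.0, -90.6]
contact_force: [2.5, -0.3, 4.7]
gripper_width: 0.0237
```

```bash
python3 st.py;  python3 - <<'E'
from seam import *
c=Cam('wrist','pics/w9.png')
cv2.imwrite('pics/w9c.png',cv2.resize(np.ascontiguousarray(c.img[160:220,290:360,::-1]),None,fx=10,fy=10,interpolation=cv2.INTER_CUBIC))
K,G=seam(c,range(172,203),312,338)
print(K.round(1).tolist()[::5]);print(G.round(1).tolist()[::5])
E
```

```text
16.7 [ 566.74 -182.08  126.57] [-1.7995e+02 -2.0000e-02 -9.0630e+01] F [ 2.51 -0.34  4.74] M [ 0.004 -1.412 -0.024] tip depth 16.93
[[558.9, -214.4, 78.0], [558.5, -210.9, 78.0], [557.9, -207.3, 78.0], [558.3, -203.8, 78.0], [558.2, -200.2, 78.0], [558.3, -196.6, 78.0], [558.4, -192.9, 78.0]]
[[564.7, -214.4, 78.0], [564.4, -210.9, 78.0], [564.6, -207.4, 78.0], [564.2, -203.8, 78.0], [564.3, -200.3, 78.0], [564.4, -196.6, 78.0], [564.5, -193.0, 78.0]]
```

View pics/w9c.png

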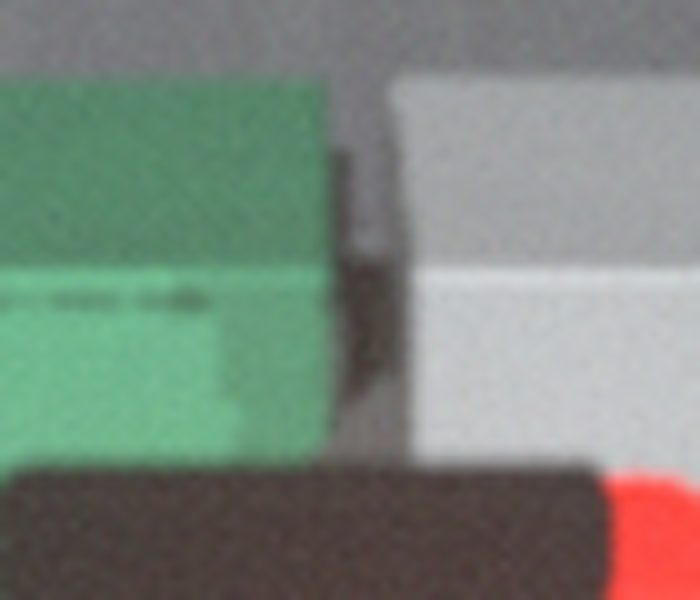

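Red gap is now about 6.1 mm, as expected. On to blue.

Call:
step_arm --commands '[[[0,0,-5],0],[[0,-1.2,-8],0],[[0,-0.4,-8],0],[[0,0,-6],0],[[-24,0,0],0],[[-30,0,0],0],[[-30,0,0],0],[[-20,0,0],0],[[0,0,0],0],[[0,0,4],0]]'

```text
time_s: 18.0
tcp_pos: [0.5691, -0.0782, 0.1491]
eef_rot: [-180.0, -0.0, -90.6]
contact_force: [-0.3, 0.3, -0.9]
gripper_width: 0.0241
```

```bash
python3 st.py;  python3 - <<'E'
from seam import *
c=Cam('wrist','pics/w10.png')
cv2.imwrite('pics/w10c.png',cv2.resize(np.ascontiguousarray(c.img[160:220,290:360,::-1]),None,fx=10,fy=10,interpolation=cv2.INTER_CUBIC))
E
```

```text
18.0 [569.1  -78.24 149.11] [-1.800e+02 -1.000e-02 -9.063e+01] F [-0.34  0.3  -0.91] M [ 0.051 -0.007 -0.012] tip depth -5.61
```

View pics/w10c.png

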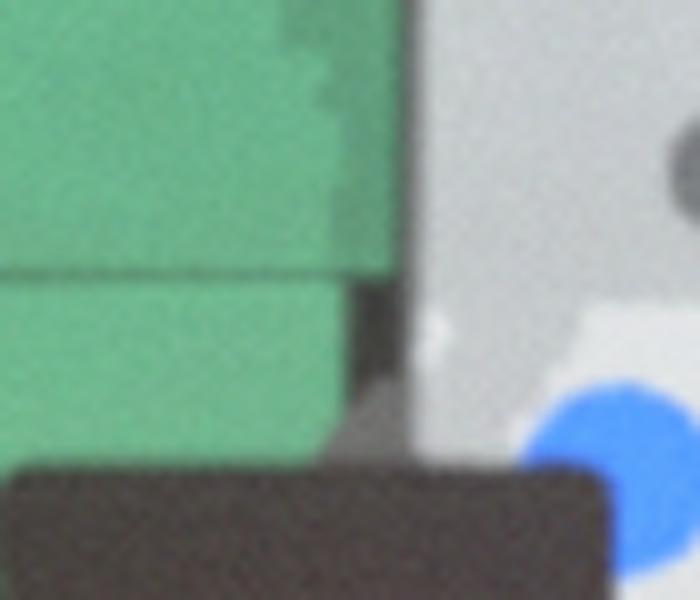

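Call:
step_arm --commands '[[[0,0,3],0],[[0,0,3],0],[[0,0,3],0],[[0,0,2],0],[[0,0.5,1],0],[[0,0.5,0],0],[[0,0.3,0],0],[[0,0,0],0]]'

```text
time_s: 19.05
tcp_pos: [0.5681, -0.0779, 0.1373]
eef_rot: [-180.0, 0.0, -90.6]
contact_force: [0.5, 0.2, -1.3]
gripper_width: 0.024
```

```bash
python3 st.py
```

```text
19.05 [568.07 -77.89 137.26] [-179.97    0.    -90.63] F [ 0.45  0.23 -1.25] M [ 0.052 -0.311  0.005] tip depth 6.24
```

Call:
step_arm --commands '[[[0,0.2,2],0],[[0,0,2],0],[[0,0,1.5],0],[[0,0,1],0],[[0,0,1],0],[[0,0,1],0],[[0,0,1],0],[[0,0,0],0]]'

```text
time_s: 20.05
tcp_pos: [0.568, -0.078, 0.128]
eef_rot: [-179.9, -0.0, -90.6]
contact_force: [2.5, 0.8, 4.0]
gripper_width: 0.0239
```

```bash
python3 st.py
```

```text
20.05 [568.01 -77.99 128.  ] [-1.7995e+02 -1.0000e-02 -9.0630e+01] F [2.48 0.78 4.01] M [ 0.004 -0.86  -0.039] tip depth 15.5
```

Call:
step_arm --commands '[[[0,0,1],0],[[0,0,1],0],[[0,0,1],0],[[0,0,1],0],[[0,0,0],0]]'

```text
time_s: 20.68
tcp_pos: [0.568, -0.078, 0.124]
eef_rot: [-179.9, -0.0, -90.6]
contact_force: [2.2, 0.3, 4.6]
gripper_width: 0.024
```

```bash
python3 st.py
```

```text
20.68 [568.   -77.99 124.01] [-1.7995e+02 -1.0000e-02 -9.0630e+01] F [2.22 0.26 4.61] M [ 0.001 -0.819 -0.097] tip depth 19.49
```

Call:
step_arm --commands '[[[0,0,-5],0],[[0,-1,-8],0],[[0,-0.4,-8],0],[[0,0,-6],0],[[24,0,0],0],[[30,0,0],0],[[30,0,0],0],[[20,0,0],0],[[0,0,0],0],[[0,0,0],0],[[0,0,3],0],[[0,0,4],0],[[0,0,4],0],[[0,0.5,4],0],[[0,0.4,1],0],[[0,0.3,0],0],[[0,0,0],0]]'

```text
time_s: 22.8
tcp_pos: [0.5668, -0.182, 0.1347]
eef_rot: [-180.0, -0.0, -90.6]
contact_force: [-0.6, 0.5, -1.8]
gripper_width: 0.0234
```

```bash
python3 st.py
```

```text
22.8 [ 566.84 -182.    134.73] [-179.98   -0.    -90.64] F [-0.57  0.47 -1.84] M [ 0.101 -0.287 -0.013] tip depth 8.77
```

Light contact with the grey wall. Now down to a depth of about 24 mm at red.

Call:
step_arm --commands '[[[0,0.2,3],0],[[0,0,3],0],[[0,0,1.5],0],[[0,0,1],0],[[0,0,1],0],[[0,0,1],0],[[0,0,0],0]]'

```text
time_s: 23.68
tcp_pos: [0.5668, -0.1821, 0.1246]
eef_rot: [-179.9, -0.0, -90.6]
contact_force: [-0.4, -1.1, 5.2]
gripper_width: 0.0236
```

```bash
python3 st.py
```

```text
23.68 [ 566.8  -182.14  124.64] [-1.7995e+02 -2.0000e-02 -9.0630e+01] F [-0.38 -1.13  5.25] M [-0.099 -0.135 -0.019] tip depth 18.86
```

Call:
step_arm --commands '[[[0,0,1],0],[[0,0,1],0],[[0,0,1],0],[[0,0,1],0],[[0,0,0.5],0],[[0,0,0],0]]'

```text
time_s: 24.42
tcp_pos: [0.5668, -0.1821, 0.1201]
eef_rot: [-179.9, -0.0, -90.6]
contact_force: [0.2, -0.3, 4.8]
gripper_width: 0.0238
```

```bash
python3 st.py
```

```text
24.43 [ 566.83 -182.12  120.09] [-1.7995e+02 -2.0000e-02 -9.0630e+01] F [ 0.18 -0.3   4.82] M [-0.062 -0.116 -0.064] tip depth 23.41
```

Call:
step_arm --commands '[[[0,0,-5],0],[[0,-1,-8],0],[[0,-0.2,-10],0],[[0,0,-8],0],[[-24,0,0],0],[[-30,0,0],0],[[-30,0,0],0],[[-20,0,0],0],[[0,0,0],0],[[0,0,0],0],[[0,0,4],0],[[0,0,4],0],[[0,0,4],0],[[0,0.5,4],0],[[0,0.4,1],0],[[0,0.3,0],0],[[0,0,0],0]]'

```text
time_s: 26.55
tcp_pos: [0.5681, -0.0778, 0.1338]
eef_rot: [-179.9, 0.0, -90.6]
contact_force: [1.1, -1.3, -2.0]
gripper_width: 0.0234
```

```bash
python3 st.py
```

```text
26.55 [568.06 -77.83 133.83] [-179.95    0.    -90.62] F [ 1.06 -1.33 -2.04] M [ 0.007 -0.843  0.018] tip depth 9.67
```

Call:
step_arm --commands '[[[0,0,3],0],[[0,0,3],0],[[0,0,2],0],[[0,0,1.5],0],[[0,0,1],0],[[0,0,1],0],[[0,0,1],0],[[0,0,0],0]]'

```text
time_s: 27.55
tcp_pos: [0.568, -0.0781, 0.1217]
eef_rot: [-179.9, -0.0, -90.6]
contact_force: [1.2, 0.6, 5.6]
gripper_width: 0.0235
```

```bash
python3 st.py
```

```text
27.55 [568.04 -78.08 121.75] [-1.7994e+02 -1.0000e-02 -9.0620e+01] F [1.24 0.6  5.63] M [-0.042 -0.493 -0.036] tip depth 21.75
```

Call:
step_arm --commands '[[[0,0,1],0],[[0,0,1],0],[[0,0,1],0],[[0,0,1],0],[[0,0,1],0],[[0,0,1],0],[[0,0,0],0]]'

```text
time_s: 28.42
tcp_pos: [0.568, -0.078, 0.1156]
eef_rot: [-179.9, -0.0, -90.6]
contact_force: [1.9, 0.0, 5.3]
gripper_width: 0.0239
```

```bash
python3 st.py
```

```text
28.43 [568.04 -78.01 115.63] [-1.7994e+02 -1.0000e-02 -9.0630e+01] F [1.91 0.04 5.33] M [-0.019 -0.666 -0.102] tip depth 27.87
```

Call:
step_arm --commands '[[[0,0,-5],0],[[0,-1,-10],0],[[0,-0.2,-12],0],[[0,0,-8],0],[[24,0,0],0],[[30,0,0],0],[[30,0,0],0],[[20,0,0],0],[[0,0,0],0],[[0,0,0],0],[[0,0,4],0],[[0,0,4],0],[[0,0,4],0],[[0,0.5,4],0],[[0,0.4,2],0],[[0,0.3,0],0],[[0,0,0],0]]'

```text
time_s: 30.55
tcp_pos: [0.5668, -0.182, 0.1323]
eef_rot: [-180.0, -0.0, -90.6]
contact_force: [0.8, -1.2, -2.9]
gripper_width: 0.0235
```

```bash
python3 st.py;  python3 - <<'E'
from seam import *
c=Cam('wrist','pics/w11.png')
K,G=seam(c,range(178,200),300,342)
print(K.round(1).tolist()[::5]);print(G.round(1).tolist()[::5])
E
```

```text
30.55 [ 566.83 -181.96  132.27] [-179.96   -0.    -90.64] F [ 0.76 -1.17 -2.89] M [ 0.024 -0.699 -0.042] tip depth 11.23
[[558.2, -208.7, 78.0], [558.0, -205.1, 78.0], [558.2, -201.4, 78.0], [558.2, -197.7, 78.0], [558.2, -194.0, 78.0]]
[[565.6, -208.8, 78.0], [565.5, -205.1, 78.0], [565.5, -201.5, 78.0], [565.6, -197.8, 78.0], [565.8, -194.1, 78.0]]
```

Call:
step_arm --commands '[[[0,0,3],0],[[0,0,3],0],[[0,0,3],0],[[0,0,2],0],[[0,0,1.5],0],[[0,0,1.5],0],[[0,0,1.5],0],[[0,0,1.5],0],[[0,0,1],0],[[0,0,1],0],[[0,0,0],0]]'

```text
time_s: 31.98
tcp_pos: [0.5668, -0.1822, 0.1137]
eef_rot: [-180.0, -0.0, -90.6]
contact_force: [1.1, 0.0, 4.8]
gripper_width: 0.0237
```

```bash
python3 st.py
```

```text
31.98 [ 566.79 -182.2   113.7 ] [-1.7995e+02 -3.0000e-02 -9.0620e+01] F [1.12 0.02 4.78] M [-0.129 -0.425 -0.052] tip depth 29.8
```

Call:
step_arm --commands '[[[0,0,0.8],0],[[0,0,0.8],0],[[0,0,0],0]]'

```text
time_s: 32.35
tcp_pos: [0.5668, -0.1821, 0.1121]
eef_rot: [-179.9, -0.0, -90.6]
contact_force: [0.4, -1.6, 4.9]
gripper_width: 0.024
```

```bash
python3 st.py
```

```text
32.35 [ 566.82 -182.15  112.08] [-1.7995e+02 -2.0000e-02 -9.0620e+01] F [ 0.44 -1.64  4.91] M [-0.12  -0.448 -0.103] tip depth 31.42
```

Call:
step_arm --commands '[[[0,0,0.7],0],[[0,0,0.7],0],[[0,0,0],0]]'

```text
time_s: 32.72
tcp_pos: [0.5668, -0.1822, 0.111]
eef_rot: [-179.9, -0.0, -90.6]
contact_force: [-0.2, 1.0, 8.1]
gripper_width: 0.0238
```

```bash
python3 st.py
```

```text
32.73 [ 566.84 -182.18  111.03] [-1.7994e+02 -3.0000e-02 -9.0620e+01] F [-0.2   1.01  8.06] M [ 0.061 -0.003 -0.015] tip depth 32.47
```

Call:
step_arm --commands '[[[0,0,0.6],0],[[0,0,0.6],0],[[0,0,0],0]]'

```text
time_s: 33.1
tcp_pos: [0.5668, -0.1822, 0.1102]
eef_rot: [-179.9, -0.0, -90.6]
contact_force: [-1.7, 0.2, 11.6]
gripper_width: 0.0237
```

```bash
python3 st.py
```

```text
33.1 [ 566.85 -182.22  110.24] [-1.7993e+02 -4.0000e-02 -9.0610e+01] F [-1.73  0.2  11.6 ] M [ 0.31   0.48  -0.056] tip depth 33.26
```

Call:
step_arm --commands '[[[0,0,0.3],0],[[0,0,0],0],[[0,0,0],0],[[0,0,0],0],[[0,0,0],0]]'

```text
time_s: 33.72
tcp_pos: [0.5669, -0.1822, 0.1101]
eef_rot: [-179.9, -0.0, -90.6]
contact_force: [-2.2, 0.1, 12.0]
gripper_width: 0.0238
```

```bash
python3 st.py
```

```text
33.73 [ 566.86 -182.24  110.12] [-1.7992e+02 -4.0000e-02 -9.0610e+01] F [-2.24  0.06 11.96] M [ 0.37   0.637 -0.059] tip depth 33.38
```

Red buffer met at about 31.7 mm depth, pressed with roughly 7 N and held 0.5 s. Now blue.

Call:
step_arm --commands '[[[0,0,-5],0],[[0,-1,-10],0],[[0,-0.2,-12],0],[[0,0,-13],0],[[-24,0,0],0],[[-30,0,0],0],[[-30,0,0],0],[[-20,0,0],0],[[0,0,0],0],[[0,0,0],0],[[0,0,4],0],[[0,0,4],0],[[0,0,4],0],[[0,0.5,4],0],[[0,0.4,2],0],[[0,0.3,0],0],[[0,0,0],0]]'

```text
time_s: 35.85
tcp_pos: [0.568, -0.0778, 0.1308]
eef_rot: [-180.0, 0.0, -90.6]
contact_force: [1.6, 0.6, -2.0]
gripper_width: 0.0237
```

```bash
python3 st.py
```

```text
35.85 [568.02 -77.82 130.79] [-1.7995e+02  1.0000e-02 -9.0620e+01] F [ 1.64  0.56 -2.03] M [ 0.01  -0.839  0.002] tip depth 12.71
```

Call:
step_arm --commands '[[[0,0,3],0],[[0,0,3],0],[[0,0,3],0],[[0,0,2],0],[[0,0,1.5],0],[[0,0,1.5],0],[[0,0,1.5],0],[[0,0,1],0],[[0,0,1],0],[[0,0,0],0]]'

```text
time_s: 37.1
tcp_pos: [0.568, -0.0781, 0.1137]
eef_rot: [-179.9, -0.0, -90.6]
contact_force: [1.7, -0.3, 5.9]
gripper_width: 0.024
```

```bash
python3 st.py
```

```text
37.1 [567.99 -78.07 113.73] [-1.7994e+02 -1.0000e-02 -9.0620e+01] F [ 1.72 -0.32  5.85] M [-0.085 -0.946 -0.095] tip depth 29.77
```

Call:
step_arm --commands '[[[0,0,0.6],0],[[0,0,0.6],0],[[0,0,0],0]]'

```text
time_s: 37.48
tcp_pos: [0.568, -0.0781, 0.1125]
eef_rot: [-179.9, -0.0, -90.6]
contact_force: [2.2, -0.5, 5.1]
gripper_width: 0.0236
```

```bash
python3 st.py
```

```text
37.48 [568.01 -78.05 112.54] [-1.7994e+02 -1.0000e-02 -9.0620e+01] F [ 2.2  -0.54  5.13] M [-0.009 -0.885 -0.071] tip depth 30.96
```

Call:
step_arm --commands '[[[0,0,0.7],0],[[0,0,0.7],0],[[0,0,0],0]]'

```text
time_s: 37.85
tcp_pos: [0.568, -0.078, 0.1111]
eef_rot: [-179.9, -0.0, -90.6]
contact_force: [2.3, -0.4, 6.3]
gripper_width: 0.024
```

```bash
python3 st.py
```

```text
37.85 [568.04 -78.04 111.14] [-1.7994e+02 -1.0000e-02 -9.0620e+01] F [ 2.25 -0.38  6.27] M [-0.03  -0.842 -0.04 ] tip depth 32.36
```

Call:
step_arm --commands '[[[0,0,0.7],0],[[0,0,0.7],0],[[0,0,0],0]]'

```text
time_s: 38.22
tcp_pos: [0.5681, -0.078, 0.1097]
eef_rot: [-179.9, -0.0, -90.6]
contact_force: [1.7, -0.4, 5.7]
gripper_width: 0.024
```

```bash
python3 st.py
```

```text
38.23 [568.06 -78.03 109.73] [-1.7994e+02 -1.0000e-02 -9.0620e+01] F [ 1.7  -0.35  5.68] M [-0.047 -0.854 -0.054] tip depth 33.77
```

Call:
step_arm --commands '[[[0,0,0.7],0],[[0,0,0.7],0],[[0,0,0],0]]'

```text
time_s: 38.6
tcp_pos: [0.568, -0.078, 0.1083]
eef_rot: [-179.9, -0.0, -90.6]
contact_force: [2.1, -0.7, 5.3]
gripper_width: 0.0239
```

```bash
python3 st.py
```

```text
38.6 [568.02 -78.04 108.33] [-1.7994e+02 -1.0000e-02 -9.0630e+01] F [ 2.13 -0.73  5.33] M [ 0.027 -0.84  -0.057] tip depth 35.17
```

Call:
step_arm --commands '[[[0,0,0.6],0],[[0,0,0.6],0],[[0,0,0],0]]'

```text
time_s: 38.98
tcp_pos: [0.5681, -0.078, 0.1073]
eef_rot: [-179.9, -0.0, -90.6]
contact_force: [0.9, -0.2, 6.7]
gripper_width: 0.024
```

```bash
python3 st.py
```

```text
38.98 [568.06 -78.03 107.29] [-1.7994e+02 -1.0000e-02 -9.0620e+01] F [ 0.92 -0.23  6.68] M [ 0.125 -0.603 -0.042] tip depth 36.21
```

Call:
step_arm --commands '[[[0,0,0.6],0],[[0,0,0.6],0],[[0,0,0],0]]'

```text
time_s: 39.35
tcp_pos: [0.568, -0.0781, 0.1064]
eef_rot: [-179.9, -0.0, -90.6]
contact_force: [0.5, 0.9, 9.5]
gripper_width: 0.0238
```

```bash
python3 st.py
```

```text
39.35 [568.03 -78.07 106.43] [-1.7993e+02 -2.0000e-02 -9.0610e+01] F [0.52 0.86 9.5 ] M [ 0.201 -0.214 -0.098] tip depth 37.07
```

Call:
step_arm --commands '[[[0,0,0.6],0],[[0,0,0.4],0],[[0,0,0],0],[[0,0,0],0],[[0,0,0],0],[[0,0,0],0]]'

```text
time_s: 40.1
tcp_pos: [0.568, -0.0781, 0.1058]
eef_rot: [-179.9, -0.0, -90.6]
contact_force: [-0.6, -0.3, 12.6]
gripper_width: 0.024
```

```bash
python3 st.py
```

```text
40.1 [568.05 -78.11 105.76] [-1.7992e+02 -2.0000e-02 -9.0610e+01] F [-0.58 -0.31 12.64] M [ 0.311  0.232 -0.034] tip depth 37.74
```

Blue buffer met at about 35.8 mm depth, pressed with roughly 7 N and held. I'll retract and check the gaps.

Call:
step_arm --commands '[[[0,0,-5],0],[[0,-1,-10],0],[[0,-0.5,-15],0],[[0,0,-20],0],[[0,0,-18],0],[[0,0,0],0],[[0,0,0],0]]'

```text
time_s: 40.98
tcp_pos: [0.568, -0.078, 0.1715]
eef_rot: [179.9, 0.0, -90.7]
contact_force: [0.1, 0.2, -1.0]
gripper_width: 0.0239
```

```bash
python3 st.py; python3 - <<'E'
from seam import *
c=Cam('wrist','pics/w12.png')
K,G=seam(c,range(110,204),290,345)
p=np.polyfit(K[:,1],K[:,0],1)
for y in range(-205,-80,8):
    k=abs(G[:,1]-y)<4
    if k.any(): print(y,(np.median(G[k,0])-np.polyval(p,y)).round(2))
import numpy as np
# return plan
s=r.get_state(); yaw0=s['eef_rot'][2]; P=s['tcp_pos'][:2]; e=np.array([.5362,.1318]); d=(e-P)*1000/11
t=(162.11-360-yaw0)/11; print(yaw0,t)
for k in range(11):
    y=np.radians(yaw0+t*k); c_,q=np.cos(y),np.sin(y); print([[float(round(d[0]*c_+d[1]*q,1)),float(round(d[0]*q-d[1]*c_,1)),0],round(-t,2)])
E
```

```text
40.98 [568.02 -77.99 171.52] [ 1.7989e+02  1.0000e-02 -9.0660e+01] F [ 0.1   0.17 -0.99] M [0.018 0.004 0.002] tip depth -28.02
-149 6.37
-141 6.23
-133 6.22
-125 6.23
-117 6.3
-109 6.41
-101 6.65
-93 10.6
-85 10.69
-90.65315789224185 -9.748803827978012
[[-19.0, 3.1, 0], np.float64(9.75)]
[[-18.2, 6.3, 0], np.float64(9.75)]
[[-16.9, 9.3, 0], np.float64(9.75)]
[[-15.1, 12.0, 0], np.float64(9.75)]
[[-12.8, 14.4, 0], np.float64(9.75)]
[[-10.2, 16.4, 0], np.float64(9.75)]
[[-7.3, 17.9, 0], np.float64(9.75)]
[[-4.2, 18.8, 0], np.float64(9.75)]
[[-0.9, 19.3, 0], np.float64(9.75)]
[[2.4, 19.1, 0], np.float64(9.75)]
[[5.6, 18.5, 0], np.float64(9.75)]
```

View pics/w12.png

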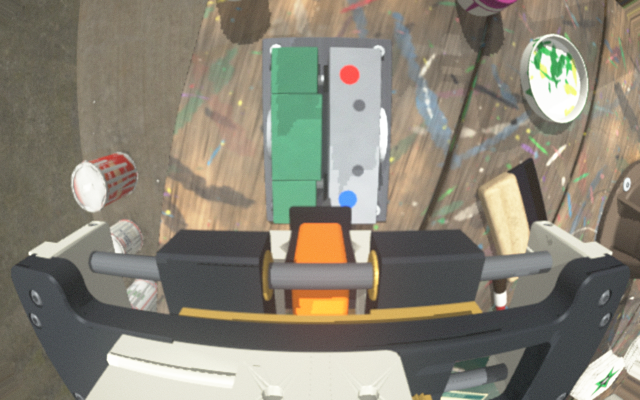

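Cover is even: gap about 10.6 mm at the blue slot, and the seam is 6.2 to 6.6 mm along the middle. Returning to the rack.

Call:
step_arm --commands '[[[-19,3.1,0],9.75],[[-18.2,6.3,0],9.75],[[-16.9,9.3,0],9.75],[[-15.1,12,0],9.75],[[-12.8,14.4,0],9.75],[[-10.2,16.4,0],9.75],[[-7.3,17.9,0],9.75],[[-4.2,18.8,0],9.75],[[-0.9,19.3,0],9.75],[[2.4,19.1,0],9.75],[[5.6,18.5,0],9.75],[[0,0,0],0],[[0,0,0],0],[[0,0,0],0]]'

```text
time_s: 42.78
tcp_pos: [0.537, 0.1311, 0.172]
eef_rot: [-180.0, -0.0, 162.2]
contact_force: [0.5, 0.4, -2.0]
gripper_width: 0.0237
```

```bash
python3 st.py; python3 - <<'E'
from h import *
s=r.get_state(); T=T_tool(s); print(T[:3,:3].T@(np.array([.5362,.1318,.0735])-T[:3,3])*1000, 162.11-s['eef_rot'][2])
c=Cam('wrist','pics/w13.png')
E
```

```text
42.77 [536.98 131.13 171.95] [-1.7997e+02 -3.0000e-02  1.6218e+02] F [ 0.51  0.44 -1.95] M [ 0.001 -0.162  0.001] tip depth -28.45
[ 0.90507231  0.45510121 98.45418549] -0.0677617924960714
```

View pics/w13.png

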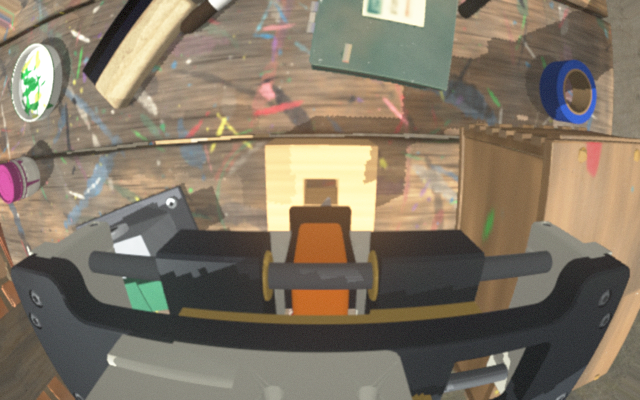

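Call:
step_arm --commands '[[[0.9,0.5,20],0],[[0,0,20],0],[[0,0,12],0],[[0,0,10],0],[[0,0,10],0],[[0,0,10],0],[[0,0,7],0],[[0,0,3],0],[[0,0,0],0]]'

```text
time_s: 43.95
tcp_pos: [0.5365, 0.1325, 0.0802]
eef_rot: [-180.0, -0.0, 162.1]
contact_force: [0.1, 0.8, -0.5]
gripper_width: 0.0245
```

```bash
python3 st.py
```

```text
43.95 [536.45 132.55  80.2 ] [-179.99   -0.    162.12] F [ 0.13  0.77 -0.47] M [-0.018 -0.196  0.032] tip depth 63.3
```

Call:
step_arm --commands '[[[0,0,2],0],[[0,0,2],0],[[0,0,1],0],[[0,0,0],0]]'

```text
time_s: 44.45
tcp_pos: [0.5364, 0.1325, 0.0752]
eef_rot: [-180.0, -0.0, 162.1]
contact_force: [0.5, -0.3, -1.3]
gripper_width: 0.0239
```

```bash
python3 st.py
```

```text
44.45 [536.41 132.53  75.21] [-179.99   -0.    162.12] F [ 0.48 -0.32 -1.25] M [-0.003 -0.201 -0.006] tip depth 68.29
```

Call:
step_arm --commands '[[[0,0,1],0],[[0,0,0.5],0],[[0,0,0],0]]'

```text
time_s: 44.82
tcp_pos: [0.5364, 0.1325, 0.0737]
eef_rot: [-180.0, -0.0, 162.1]
contact_force: [0.4, 0.4, -1.0]
gripper_width: 0.024
```

```bash
python3 st.py
```

```text
44.83 [536.4  132.51  73.72] [-179.99   -0.    162.12] F [ 0.38  0.38 -0.99] M [ 0.062 -0.108 -0.037] tip depth 69.78
```

Call:
step_arm --commands '[[[0,0,0.4],0],[[0,0,0.3],0],[[0,0,0],0]]'

```text
time_s: 45.2
tcp_pos: [0.5365, 0.1325, 0.0735]
eef_rot: [180.0, 0.0, 162.1]
contact_force: [-3.8, -0.6, 5.8]
gripper_width: 0.0238
```

```bash
python3 st.py
```

```text
45.2 [536.47 132.54  73.52] [1.7999e+02 1.0000e-02 1.6212e+02] F [-3.79 -0.6   5.81] M [-0.103  0.851 -0.021] tip depth 69.98
```

Guard is resting on the block. Release and rise.

Call:
step_arm --commands '[[[0,0,-0.4],0],[[0,0,0],0],[[0,0,0],0],[[0,0,0],0],[[0,0,0],0],[[0,0,0],0],[[0,0,0],0]]' --gripper 0

```text
time_s: 46.08
tcp_pos: [0.5364, 0.1325, 0.0735]
eef_rot: [-180.0, -0.0, 162.1]
contact_force: [-0.7, 0.4, 0.0]
gripper_width: 0.0858
```

Call:
step_arm --commands '[[[0,0,-10],0],[[0,0,-30],0],[[0,0,-40],0],[[0,0,-40],0],[[0,0,-20],0],[[0,0,0],0],[[0,0,0],0]]'

```text
time_s: 46.95
tcp_pos: [0.536, 0.1324, 0.2132]
eef_rot: [-180.0, -0.0, 162.1]
contact_force: [-0.1, 0.7, -0.2]
gripper_width: 0.0876
```

```bash
python3 st.py; python3 - <<'E'
from h import *
c=Cam('wrist','pics/w14.png')
t=Cam('top'); s=Cam('scene')
A=cv2.resize(np.ascontiguousarray(t.img[100:280,190:440,::-1]),None,fx=3,fy=3,interpolation=cv2.INTER_CUBIC); cv2.imwrite('pics/t14.png',A)
cv2.imwrite('pics/s14.png',cv2.resize(np.ascontiguousarray(s.img[100:320,270:450,::-1]),None,fx=2.7,fy=2.7,interpolation=cv2.INTER_CUBIC))
E
```

```text
46.95 [535.99 132.41 213.21] [-1.800e+02 -3.000e-02  1.621e+02] F [-0.14  0.69 -0.18] M [-0.03  -0.185  0.022] tip depth -69.71
```

View pics/w14.png

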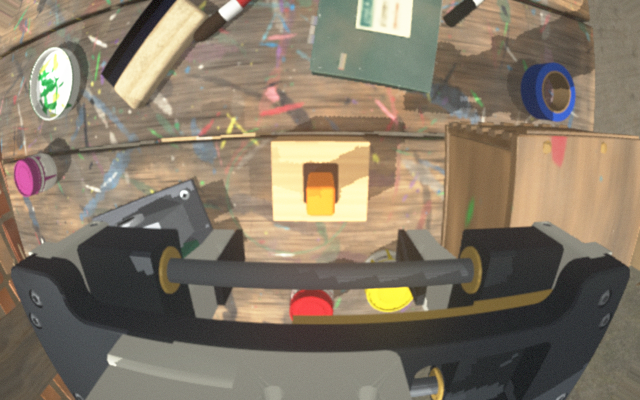

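View pics/s14.png

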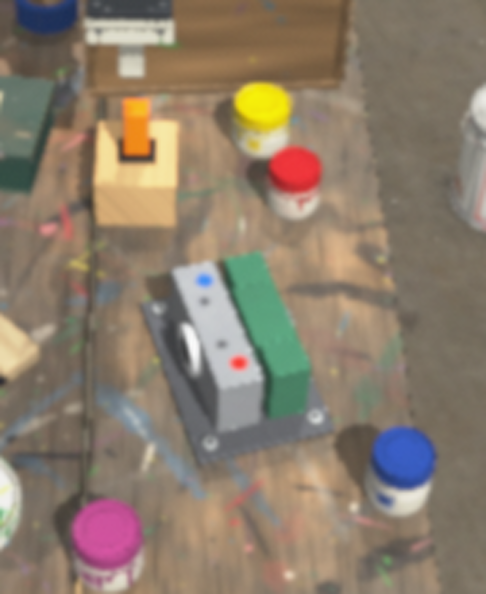

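View pics/t14.png

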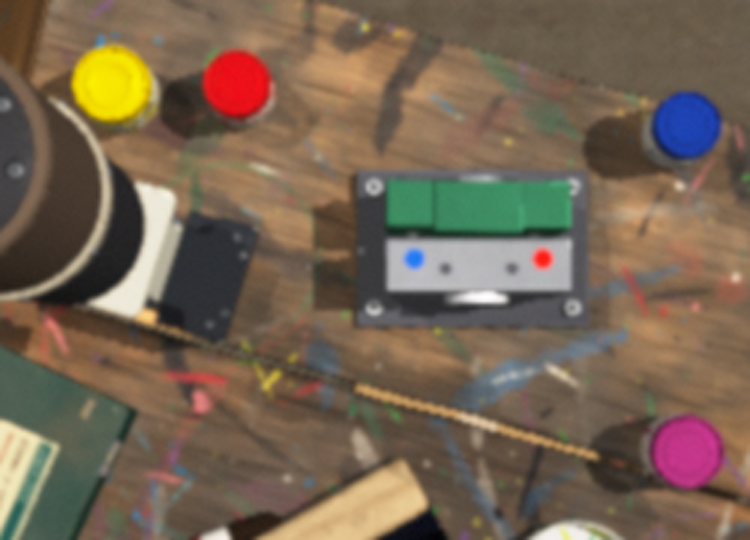

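The wedge hangs upright in the rack. The cover sits parallel to the grey half with a wide seam, and both ink pots are at the same pixels as at the start, (688,125) and (688,452). The robot touches nothing.

```bash
python3 -c "
from plant import close_job
print(close_job())"
```

```text
the job is handed in; nothing more can be done
None
```

The housing is parted, the wedge is back in its rack, and I handed the job in at about 47 s of the 70 s allowed.

- **Prying:** I took turns red, blue, red, blue, to depths of about 17, 19.5, 23.5 and 28 mm, with the flat face against the grey half. By blade depth, the two gaps never differed by more than about 1.4 mm, against the 3.6 mm limit.
- **Buffers:** The red one was met at about 31.7 mm depth and then the blue one at about 35.8 mm. Each got roughly 7 N above the steady sliding force, held for about 0.5 s. The highest net force I read while prying was under 13 N. That is the sum over both slot walls, so the force on each wall was not measured separately.
- **Last checks:**
  - The blue gap measured 10.6 mm by camera.
  - The red gap was not measured at the end; by blade depth it is about 10.3 mm, and the seam looked parallel in the last pictures.
  - The wedge hangs upright with its guard on the block, the ink pots had not moved, and the gripper is open and clear of everything.
- **Disagreements:**
  - At first I misread which side the wedge's stripe was on; a closer picture corrected that before I gripped it.
  - Partway through, the camera put the red gap at 7.4 to 7.5 mm where blade depth implied 7.85 mm, so the depth-based gaps may be about 0.4 mm high.

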